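# Find the lid that screws home on the test cell

## Robot

A 6-joint arm with a two-finger parallel gripper is mounted at the origin on the work surface. World frame = base frame: x ahead of the robot, y to its left, z up, the work surface at z = 0. Lengths are in m, angles in rad, forces in N, time in s.
With the tool pointing down it reaches from about 0.3 to 0.875 m from the base axis. Payload 6.4 kg.
Tool frame: the origin (TCP) lies between the finger pads; the fingertips stand 11 mm ahead of it and the grasp point (between the pads) lies 8 mm behind it (ctrl.tcp_to_tips is the y of the fingertips in the tool frame, in m); y points along the fingers, x is the direction in which the jaws open and shut, and the axes are right-handed (so a half turn about y gives the same grasp; the last joint's range is limited). The gripper opens to 85 mm and grips with 20 to 120 N. Pads are 22 mm wide; open, the fingers measure 114 mm over their backs; the gripper's body (76 mm by 85 mm) begins 54 mm behind the grasp point. The pads swing forward as they close: fully open they stand 13 mm farther back than shut.
Start: joints at [0.999, 0.181, 1.607, -0, 1.354, -0.206], TCP at [0.206, 0.537, 0.242] pointing down, gripper open.
Joint ranges: [-2.99, 2.99], [-0.89, 2.07], [0.3, 2.58], [-1.14, 4.28], [0, 2.63], [-3.12, 3.12]. Speed limits (rad/s): [2.57, 2.57, 3.01, 3.14, 3.14, 3.14].

## Interface

Orientations are given as a unit quaternion [w, x, y, z].
In Python, from bench import ctrl gives the robot as it stands.
- The arm moves only by the tool apply_moves, never from a script. Its argument "plan" is text: rows parted by semicolons, each of 7 numbers parted by spaces: the shift along the tool's x, y, z each as a share of 0.05 m, from -1 to 1, then the turn, a rotation vector about the tool's x, y, z each as a share of 0.12 rad, from -1 to 1, then the opening, from 0 (shut) to 1 (fully open). In form: dx dy dz wx wy wz claw; .... A call has exactly 5 rows; each row shifts and turns the commanded pose from where the row before left it, along the tool's axes as they then stand; what a row does not reach is not made up. A row lasts 1/10 s, in which the tool goes at most 50 mm and 8.59 degrees, less where a joint would pass 70% of its speed; a pose out of reach is approached as far as the arm can. A call with a number of a shift or a turn outside -1 to 1 is refused whole. A call with a gripper value outside its range is refused whole. The fingers move at their own pace and stop on an object; the grip force is fixed at half the most. Time passes only in rows, so rows that do not move let the fingers close, or fill a call up. It gives the time, the measured TCP pose, the force and the opening at its end, in the units of the state.
- ctrl.get_obs(): the state, without advancing time (a new reading comes with each control period).
- ctrl.camera(name): name is "scene" or "top" or "wrist"; returns the picture (384x512x3 uint8, red, green, blue); there is no depth.
- ctrl.get_calibration(name): a dict with "intrinsics" (3x3 intrinsics, pixels), "R" (3x3) and "t" (3): a world point X has camera coordinates R X + t. Camera axes: x right, y down, z forward; pixel columns grow to the right and rows downward; lengths in m; the calibration is good to about 2 mm. A picture is of the moment at which its call begins: read the wrist's pose just before it. get_calibration takes no time and is no camera call; for the wrist camera it gives the pose at the moment of the call.
- ctrl.hand_in(): hands the job in, once; it reports no verdict.
Trained networks look in the newest picture that a camera, given by its name, has taken for a name from the list of things; names that differ only in an ending like _2 or _b are one class to them, and where a whole thing is asked for, a point or a joint stands for the part that bears it (a point fixed in the world has none). Each returns a list of dicts, best first, with "score" (0 to 1); they miss things now and then, are a little off and sometimes report something else, mostly with a low value. They report only what shows in the picture. A call takes as long as a camera call. They do not tell look-alikes from the thing itself.
- ctrl.recognise(camera, target): "point" ([x, y, z] in m, in world coordinates, good to about 4 mm: the middle of the surface that is visible of it).
The state is a dict: "time_s": time; "q": joint angles; "dq": joint speeds; "joint_efforts": joint torques, N m; "eef_pos": TCP position; "eef_rot": TCP orientation; "wrist_force": force on the tool from outside, world axes, zero at the start; "torque": the same for the moment, N m; "opening": opening from 0.0 (shut) to 1.0 (fully open).
Only numpy, scipy, OpenCV 4.12 (cv2) and the standard library are available. Lean on these libraries where they do the work, as an engineer would, in place of code of your own. Each camera call takes 0.05 s, during which the arm holds its last target.

## Task

One of the two black lids belongs to the leaning test cell beside the cream meter; try them on its neck, turning clockwise, until one screws down fully home. Leave that lid screwed home on the cell and the other lid lying flat, open side down, on the granite, and do not disturb the pour cups, funnel, tare block and sample jar.

Things in the scene. Friction and masses are not known exactly. Their poses are not given: they have to be found in the camera images.
- lid_a_mid (a point): black bakelite screw lid, 74 mm across, 75 mm high, open side down on the granite. On its 41 mm high skirt and roof stands a grip bar 20 mm wide, 34 mm high, 60 mm long along x, centred on the axis; its +x end is a pointed nose with a white line. This point: on the axis, half-way up (37.5 mm above the lower edge, 37.5 mm below the bar's top); z: out through the bar. Both lids look alike. 0.18 kg.
- lid_b_mid (a point): black bakelite screw lid, 74 mm across, 75 mm high, open side down on the granite. On its 41 mm high skirt and roof stands a grip bar 20 mm wide, 34 mm high, 60 mm long along x, centred on the axis; its +x end is a pointed nose with a white line. This point: on the axis, half-way up (37.5 mm above the lower edge, 37.5 mm below the bar's top); z: out through the bar. Both lids look alike. 0.18 kg.
- lid_a: the first lid; axes as lid_a_mid, origin at the centre of its lower edge. Inside (bore 66 mm) it has three lugs at the lower edge, one below the nose, the others 120 degrees apart, and higher up hidden keys that differ between the lids. Which lid belongs to the cell changes from run to run.
- lid_b: the second lid; axes as lid_b_mid, origin at the centre of its lower edge; lugs as on the first lid, keys different. The wrong lid also drops to entry level, but jams after about 28 degrees of turn and stays 8 mm high; turned back to the entry it lifts straight off.
- neck (a point): centre of the rim of the cell's neck, 180 mm above the counter. The fixed bright metal cell leans 28 degrees from vertical, mouth towards the robot. z: the neck's axis, out of the mouth; y level; x away from the robot and up. Neck 52 mm across (top 16 mm: 38 mm); a collar 98 mm across lies 48 mm below the rim. Three-start thread. Home, the lid's roof sits on the rim, its mid point 1.5 mm above this point.
- entry (a point): one of three small black ticks on the collar marking the thread's entries, at +40 (this one), +160 and +280 degrees about the neck's z from its x towards y; this point is 44 mm off the axis, 45 mm below the rim, axes as neck. With its nose over a tick (within 8 degrees) a lid drops over the neck to entry level: its mid point 9 to 10 mm above the rim centre, 8 mm above home.
- turn_end (a point): where the nose points when the right lid, started at this entry, is home: at -42 degrees about the neck's z (44 mm off axis, 45 mm below the rim; nothing is there). From any entry it turns clockwise seen from outside, 82 degrees to a stop: level for the first 30 degrees, then evenly 8 mm down by 66 degrees, level to the stop. Play some 3 mm along the axis, 1.5 mm sideways.
- meter: cream meter: fixed grey housing 200 x 170 mm, 145 mm high, with a black knob and a dial. This origin is on the counter straight below the neck's rim centre; the housing begins 120 mm to its +y side, 20 mm ahead. A spare cell, not used, stands about 0.45 m to the +y side.
- cups: bystander, leave alone: two steel pour cups stacked, 80 mm across, 111 mm high
- funnel: bystander, leave alone: green plastic funnel standing mouth down, 100 mm across, 110 mm high
- tare_block: bystander, leave alone: aluminium tare block 80 x 60 x 45 mm
- sample_jar: bystander, leave alone: closed glass sample jar, 68 mm across, 120 mm high
Things that resemble listed ones, but are neither listed nor needed, are in the scene too. Leave any orange look-alike of the lid_a alone.

How it is judged:
At the end, for the whole second after the job is handed in: One lid sits fully home on the cell's neck (within 3 mm of its seat along the axis, within 6 mm sideways, axes within about 5 degrees), the other lies flat, open side down, on the granite (within 5 mm of resting height, within 6 degrees); both are at rest ((((z of lid_a_mid in the frame of neck between -0.004 and 0.0045 m and x of lid_a_mid in the frame of neck between -0.006 and 0.006 m and y of lid_a_mid in the frame of neck between -0.006 and 0.006 m and angle between the z axis of lid_a_mid and the z axis of neck, either way round below 0.09 rad and angle between lid_a_mid's own z axis and vertical below 0.8 rad) and (height (world z) of lid_b_mid between 0.033 and 0.0425 m and angle between lid_b_mid's own z axis and vertical below 0.1 rad)) or ((z of lid_b_mid in the frame of neck between -0.004 and 0.0045 m and x of lid_b_mid in the frame of neck between -0.006 and 0.006 m and y of lid_b_mid in the frame of neck between -0.006 and 0.006 m and angle between the z axis of lid_b_mid and the z axis of neck, either way round below 0.09 rad and angle between lid_b_mid's own z axis and vertical below 0.8 rad) and (height (world z) of lid_a_mid between 0.033 and 0.0425 m and angle between lid_a_mid's own z axis and vertical below 0.1 rad))) and linear speed of each of lid_a, lid_b below 0.02 m/s and angular speed of each of lid_a, lid_b below 0.2 rad/s); the robot touches nothing.
It fails at once if a bystander (cups, funnel, tare block, sample jar) is shifted by more than 40 mm (distance of any of cups, funnel, tare_block, sample_jar from where it was at the start of the episode above 0.04 m).
It also fails if it takes over 72 s, if anything falls off the work surface, if the arm or the gripper's body presses on something with over 40 N, if the wrist force passes 120 N, or if a joint passes its speed limit or range.

## Working session

There is one attempt and no reset: what is moved stays moved. The work goes in short steps, Python scripts to look and compute and a tool call to move; the robot and the scene stay as the last step left them, time stands still between calls to the robot, and variables do not carry over. Pictures are saved under pics/ and viewed, and the job is handed in when it is done.

Besides the shell and the picture viewer there is one more tool, called after "Request:" by a JSON object that holds its "api" and its "payload". apply_moves: Moves the arm, as the interface text tells. Shift numbers are shares of 0.05 m and turn numbers shares of 0.12 rad, none past 1 either way. Its arguments: {"type":"object","properties":{"plan":{"type":"string"}},"required":["plan"]}

```bash
ls; mkdir -p pics; python3 - <<'E'
from bench import ctrl
import cv2
for n in ("scene","top","wrist"):
    im=ctrl.camera(n); cv2.imwrite(f"pics/{n}0.png",im[:,:,::-1])
    c=ctrl.get_calibration(n); print(n,c)
o=ctrl.get_obs(); print(o)
E
```

```text
pics
scene {'intrinsics': array([[495.65950252,   0.        , 263.33321904],
       [  0.        , 495.65950252, 187.70059786],
       [  0.        ,   0.        ,   1.        ]]), 'R': array([[-0.61526607,  0.78830208,  0.00524338],
       [ 0.46152649,  0.36559559, -0.80829027],
       [-0.63909386, -0.49489362, -0.58876086]]), 't': array([ 0.33987471, -0.12519554,  2.05862488])}
top {'intrinsics': array([[447.54858657,   0.        , 255.17902538],
       [  0.        , 447.54858657, 183.89161531],
       [  0.        ,   0.        ,   1.        ]]), 'R': array([[-0.0107447 , -0.999935  , -0.00381493],
       [-0.99637535,  0.01102826, -0.08434767],
       [ 0.08438426,  0.00289481, -0.99642908]]), 't': array([-0.00181202,  0.54128517,  1.41341096])}
wrist {'intrinsics': array([[339.16147271,   0.        , 256.15424565],
       [  0.        , 339.16147271, 190.04111638],
       [  0.        ,   0.        ,   1.        ]]), 'R': array([[ 3.58192909e-01,  9.33647262e-01, -7.93440789e-04],
       [ 8.85926598e-01, -3.39616456e-01,  3.15903032e-01],
       [ 2.94672535e-01, -1.13857156e-01, -9.48791149e-01]]), 't': array([-0.57553139, -0.0406537 ,  0.38130347])}
{'time_s': 0.15, 'q': array([ 9.98681777e-01,  1.81425247e-01,  1.60779828e+00,  1.50503956e-05,
        1.35381126e+00, -2.06288770e-01]), 'dq': array([-0.00117938, -0.00205242, -0.0030736 , -0.00137459,  0.00152146,
       -0.00039793]), 'joint_efforts': array([ 1.01147503e-03, -4.45265937e+01, -3.51692104e+01, -2.41083399e-04,
        5.89574338e-03,  1.41892642e-06]), 'eef_pos': array([0.20542767, 0.53659686, 0.2415506 ]), 'eef_rot': array([-0.58241486,  0.58279881,  0.40023826, -0.40118302]), 'wrist_force': array([-1.05439525,  0.31074613,  0.14401738]), 'torque': array([ 0.03173048, -0.00858966, -0.0055578 ]), 'opening': 1.0000327348151596}
```

View pics/scene0.png

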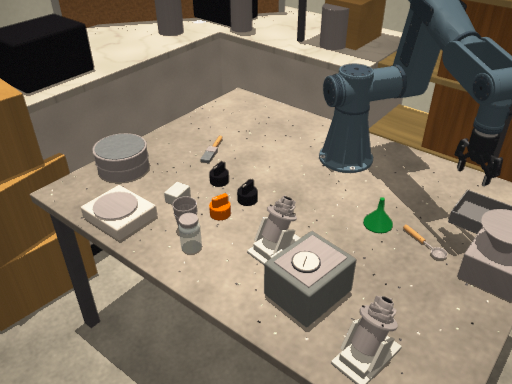

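View pics/top0.png

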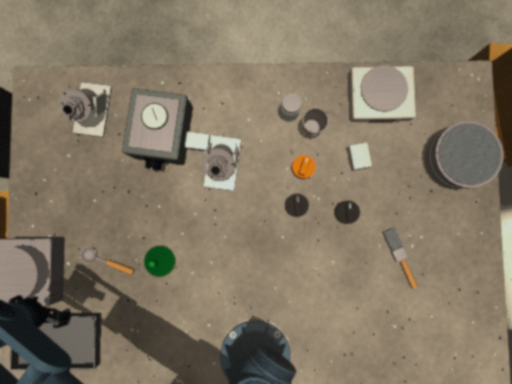

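View pics/wrist0.png

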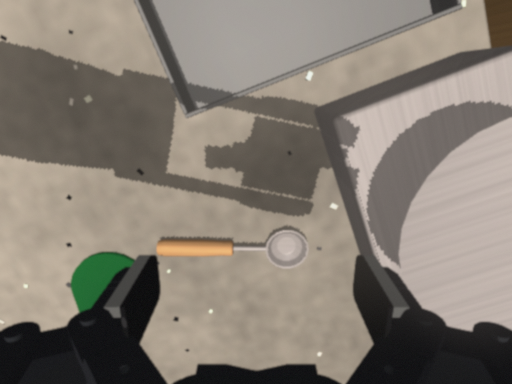

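```bash
python3 - <<'E'
from bench import ctrl
for n in ("scene","top"):
  for t in ("lid_a","neck","entry","turn_end","meter"):
    r=ctrl.recognise(n,t)
    print(n,t,[(d['point'].round(4) if hasattr(d['point'],'round') else d['point'],round(d['score'],2)) for d in r])
print(ctrl.get_obs()['time_s'])
E
```

```text
scene lid_a [([0.4887, -0.1276, 0.0416], 0.91), ([0.4653, -0.2889, 0.0423], 0.8), ([0.6107, -0.1502, 0.045], 0.64)]
scene neck [([0.7666, 0.3196, 0.14], 0.64)]
scene entry [([0.7648, 0.319, 0.1385], 0.98)]
scene turn_end [([0.7645, 0.319, 0.1395], 0.88)]
scene meter [([0.7658, 0.3178, 0.1378], 0.96)]
top lid_a [([0.5878, -0.1585, 0.0431], 0.98), ([0.4765, -0.1378, 0.0371], 0.83), ([0.4537, -0.2886, 0.0422], 0.75)]
top neck [([0.7001, 0.278, 0.1351], 0.57)]
top entry [([0.4756, -0.1369, 0.0399], 0.47)]
top turn_end [([0.7028, 0.2743, 0.1424], 0.67)]
top meter [([0.6982, 0.275, 0.142], 0.59)]
0.65
```

The top picture shows the two black lids at (297,205) and (347,211), with the orange look-alike at (304,167). The cell beside the meter is at (220,160) and the spare cell at (80,105). Next I'll crop in on these.

```bash
python3 - <<'E'
import cv2,numpy as np
s=cv2.imread("pics/scene0.png");t=cv2.imread("pics/top0.png")
def crop(im,x,y,w,h,k): return cv2.resize(im[y:y+h,x:x+w],None,fx=k,fy=k,interpolation=cv2.INTER_CUBIC)
a=crop(s,240,185,70,85,6);b=crop(t,190,125,60,70,6)
b=cv2.copyMakeBorder(b,0,a.shape[0]-b.shape[0],0,0,cv2.BORDER_CONSTANT)
cv2.imwrite("pics/cellcrop.png",np.hstack([a,b]))
a=crop(s,195,150,75,80,5);b=crop(t,275,140,95,90,4)
h=max(a.shape[0],b.shape[0])
a=cv2.copyMakeBorder(a,0,h-a.shape[0],0,0,cv2.BORDER_CONSTANT)
b=cv2.copyMakeBorder(b,0,h-b.shape[0],0,0,cv2.BORDER_CONSTANT)
cv2.imwrite("pics/lidcrop.png",np.hstack([a,b]))
E
```

```text
(no output)
```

View pics/cellcrop.png

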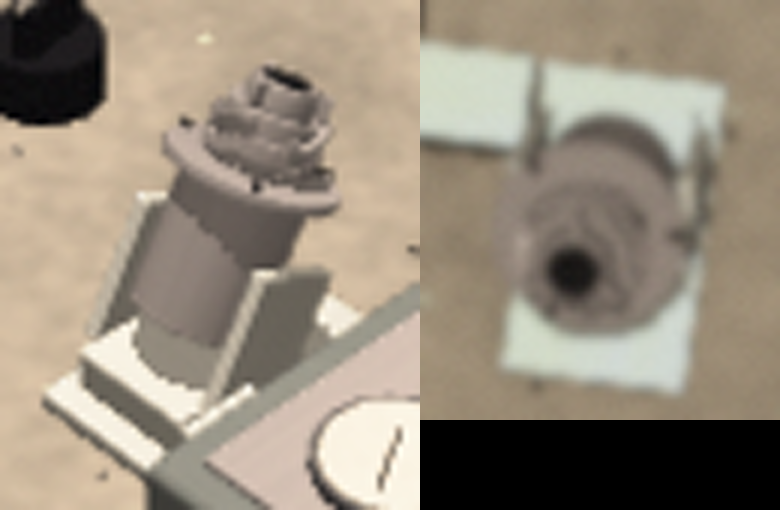

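View pics/lidcrop.png

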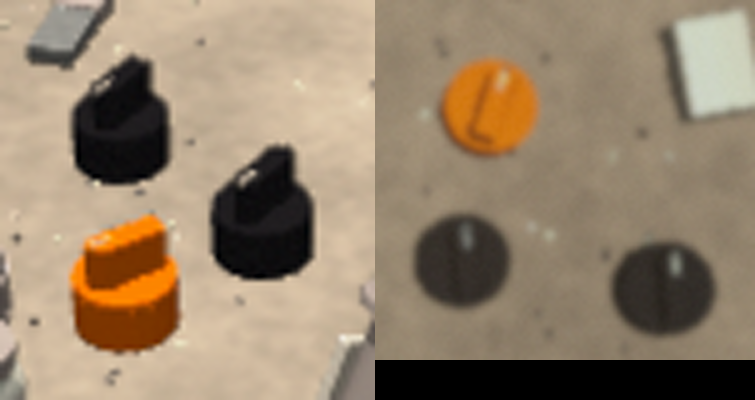

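```bash
cat > h.py <<'E'
import numpy as np, cv2
from scipy.spatial.transform import Rotation as Ro
import json
def cal(c):
    import numpy as np
    return np.array(c['intrinsics']),np.array(c['R']),np.array(c['t'])
def proj(c,X):
    K,R,t=cal(c); X=np.atleast_2d(X); p=(X@R.T+t); q=p@K.T; return q[:,:2]/q[:,2:]
def tri(cs,ps):
    A=[]
    for c,p in zip(cs,ps):
        K,R,t=cal(c);P=K@np.c_[R,t]
        A+= [p[0]*P[2]-P[0],p[1]*P[2]-P[1]]
    v=np.linalg.svd(np.array(A))[2][-1]; return v[:3]/v[3]
def onz(c,p,z):
    K,R,t=cal(c); d=R.T@np.linalg.inv(K)@np.array([p[0],p[1],1.]); o=-R.T@t
    return o+d*(z-o[2])/d[2]
def neckR(yaw):
    a=np.radians(28)
    h=np.array([np.cos(yaw),np.sin(yaw),0]); Z=np.array([0,0,1.])
    z=np.cos(a)*Z-np.sin(a)*h; x=np.cos(a)*h+np.sin(a)*Z; return np.c_[x,np.cross(z,x),z]
E
python3 - <<'E'
from bench import ctrl
from h import *
S=ctrl.get_calibration("scene");T=ctrl.get_calibration("top")
X=tri([S,T],[(287.8,198.3),(215.5,170.3)]);print("rim",X,proj(S,X),proj(T,X), onz(T,(215.5,170.3),.18),onz(S,(287.8,198.3),.18))
# pad base corners top
f=lambda u,v:(190+(u-420)/6,125+v/6)
for p in [(505,365),(685,392),(723,88)]: print("pad",onz(T,f(*p),0.006))
# lids: bar nose line in top at z=.075
g=lambda u,v:(275+(u-375)/4,140+v/4)
for p in [(465,235),(675,262)]: print("nose",onz(T,g(*p),.075))
for p in [(461,290),(668,315)]: print("bar tail?",onz(T,g(*p),.075))
for p in [(462,260),(664,289)]: print("skirt centre",onz(T,g(*p),.02))
print(ctrl.tcp_to_tips)
o=ctrl.get_obs();q=o['eef_rot'];print(Ro.from_quat([q[1],q[2],q[3],q[0]]).as_matrix())
E
```

```text
rim [0.56802081 0.10626427 0.17682966] [[287.51743463 198.29114479]] [[215.19333467 170.51513476]] [0.56826382 0.10509013 0.18      ] [0.57096485 0.10932437 0.18      ]
pad [0.53816744 0.15804286 0.006     ]
pad [0.52244759 0.06071239 0.006     ]
pad [0.68853236 0.03884087 0.006     ]
nose [ 0.48941181 -0.13782103  0.075     ]
nose [ 0.4668608  -0.29891964  0.075     ]
bar tail? [ 0.44714383 -0.13395583  0.075     ]
bar tail? [ 0.4262777  -0.29238978  0.075     ]
skirt centre [ 0.47218202 -0.14006917  0.02      ]
skirt centre [ 0.44726758 -0.30097005  0.02      ]
0.011
[[ 3.57657436e-01  7.89262495e-06 -9.33852857e-01]
 [ 9.33852856e-01 -4.03166060e-05  3.57657435e-01]
 [-3.48269217e-05 -9.99999999e-01 -2.17900843e-05]]
```

```bash
python3 - <<'E'
from bench import ctrl
from h import *
S=ctrl.get_calibration("scene");T=ctrl.get_calibration("top")
s=cv2.imread("pics/scene0.png");t=cv2.imread("pics/top0.png")
th=np.linspace(0,2*np.pi,60)
def draw(im,c,P,yaw,x0,y0,w,h,k):
    o=cv2.resize(im[y0:y0+h,x0:x0+w],None,fx=k,fy=k,interpolation=cv2.INTER_CUBIC)
    R=neckR(yaw)
    for r,z,col in((.019,0,(0,0,255)),(.049,-.048,(0,255,0))):
        X=P+(R@np.c_[r*np.cos(th),r*np.sin(th),z+0*th].T).T
        for u in proj(c,X): cv2.circle(o,tuple(int(v) for v in ((u+.5-[x0,y0])*k)),1,col,-1)
    for a,col in((40,(255,0,0)),(160,(255,255,0)),(280,(255,0,255))):
        a=np.radians(a);X=P+R@np.array([.044*np.cos(a),.044*np.sin(a),-.045])
        u=proj(c,X)[0]; cv2.circle(o,tuple(int(v) for v in ((u+.5-[x0,y0])*k)),5,col,1)
    return o
P=np.array([.569,.107,.18])
rows=[]
for yaw in(-8,):
    a=draw(s,S,P,np.radians(yaw),240,185,70,60,8);b=draw(t,T,P,np.radians(yaw),195,130,50,60,8)
    rows.append(np.hstack([a,b[:a.shape[0]]]))
cv2.imwrite("pics/fit1.png",cv2.resize(np.vstack(rows),None,fx=.8,fy=.8))
E
```

```text
(no output)
```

View pics/fit1.png

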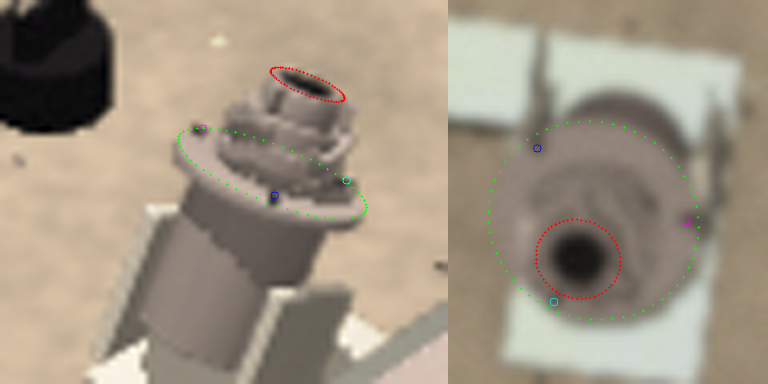

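```bash
cat >> h.py <<'E'
def pose(o):
    q=o['eef_rot'];return np.array(o['eef_pos']),Ro.from_quat([q[1],q[2],q[3],q[0]]).as_matrix()
def plan(p,R,tp,tR,claw,n=None,maxs=.95,ls=0.05,as_=0.12):
    """rows from pose to pose"""
    p=p.copy();R=R.copy()
    w=Ro.from_matrix(R.T@tR).as_rotvec();d=np.linalg.norm(tp-p)
    m=max(d/(ls*maxs),np.linalg.norm(w)/(as_*maxs),1)
    if n is None: n=int(np.ceil(m))
    n=int(np.ceil(n/5)*5); rows=[]
    for i in range(n):
        k=n-i
        dl=np.round(R.T@(tp-p)/k/ls,2); w=np.round(Ro.from_matrix(R.T@tR).as_rotvec()/k/as_,2)
        dl[np.abs(dl)<.006]=0
        p=p+R@dl*ls; R=R@Ro.from_rotvec(w*as_).as_matrix()
        rows.append(" ".join("%g"%(v+0.) for v in [*dl,*w,claw]))
    for i in range(0,n,5): print("; ".join(rows[i:i+5]))
    print("resid",np.linalg.norm(tp-p).round(4),np.linalg.norm(Ro.from_matrix(R.T@tR).as_rotvec()).round(4))
    return p,R
def toolR(zup,nose,flip=False):
    """tool rotation for a lid with axis zup and nose dir; tool x = across bar; y=-z. tool z=-nose"""
    y=-zup/np.linalg.norm(zup); n=nose-np.dot(nose,y)*y; n/=np.linalg.norm(n)
    z=-n if not flip else n
    return np.c_[np.cross(y,z),y,z]
E
python3 - <<'E'
from bench import ctrl
from h import *
o=ctrl.get_obs();p,R=pose(o)
c=ctrl.get_calibration("wrist");K,Rc,t=cal(c)
print("cam pos in tool",R.T@(-Rc.T@t-p),"cam axes in tool",(R.T@Rc.T).round(3))
nose=np.array([1,0,0.])
plan(p,R,np.array([.40,.12,.36]),toolR(np.array([0,0,1.]),nose),1)
E
```

```text
cam pos in tool [ 0.00111493 -0.13257418  0.08149795] cam axes in tool [[ 1.    -0.001  0.   ]
 [-0.001 -0.316  0.949]
 [-0.001 -0.949 -0.316]]
-0.64 -0.24 -0.66 0 -0.3 0 1; -0.66 -0.23 -0.64 0 -0.31 0 1; -0.69 -0.24 -0.61 0 -0.3 0 1; -0.71 -0.23 -0.59 0 -0.31 0 1; -0.73 -0.24 -0.56 0 -0.3 0 1
-0.75 -0.23 -0.53 0 -0.31 0 1; -0.77 -0.24 -0.51 0 -0.3 0 1; -0.78 -0.23 -0.48 0 -0.31 0 1; -0.8 -0.24 -0.45 0 -0.3 0 1; -0.82 -0.23 -0.42 0 -0.31 0 1
resid 0.0003 0.0002
```

Request:
{"api": "apply_moves", "payload": {"plan": "-0.64 -0.24 -0.66 0 -0.3 0 1; -0.66 -0.24 -0.64 0 -0.3 0 1; -0.69 -0.24 -0.61 0 -0.3 0 1; -0.71 -0.24 -0.59 0 -0.3 0 1; -0.73 -0.24 -0.56 0 -0.3 0 1"}}

```text
time_s: 1.15
eef_pos: [0.3029, 0.3267, 0.3029]
eef_rot: [-0.544, 0.544, 0.452, -0.452]
wrist_force: [0.7, -0.4, 0.2]
opening: 1.0
```

Request:
{"api": "apply_moves", "payload": {"plan": "-0.75 -0.23 -0.53 0 -0.3 0 1; -0.77 -0.24 -0.51 0 -0.3 0 1; -0.78 -0.23 -0.48 0 -0.3 0 1; -0.8 -0.24 -0.45 0 -0.3 0 1; -0.82 -0.23 -0.42 0 -0.3 0 1"}}

```text
time_s: 1.65
eef_pos: [0.3996, 0.1179, 0.3617]
eef_rot: [-0.501, 0.501, 0.499, -0.499]
wrist_force: [1.9, 0.5, 0.1]
opening: 1.0
```

```bash
python3 - <<'E'
from bench import ctrl
from h import *
import pickle
o=ctrl.get_obs();print(o['eef_pos'],o['time_s'],o['q'].round(3),o['dq'].round(3))
c=ctrl.get_calibration("wrist");im=ctrl.camera("wrist")
cv2.imwrite("pics/w1.png",im[:,:,::-1]);pickle.dump(c,open("w1.pkl","wb"))
print(proj(c,[.569,.107,.18]))
E
```

```text
[0.39956431 0.11792006 0.36174345] 1.65 [ 0.    -0.273  1.806  0.     1.608 -1.566] [-1.078  0.078 -0.282  0.003  0.201 -1.424]
[[245.96290181 313.99735677]]
```

View pics/w1.png

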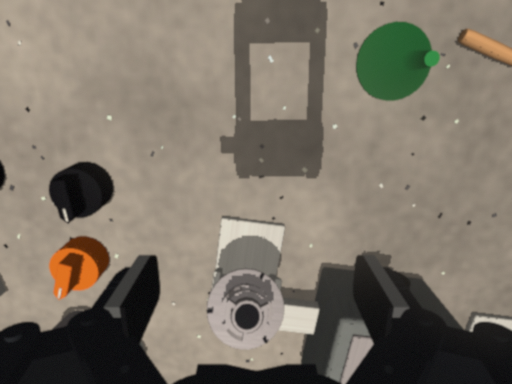

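The wrist view shows the neck mouth at (246,317), where I predicted (246,314). A black lid is at (82,190) and the orange look-alike at (79,262).

```bash
cat > ov.py <<'E'
from h import *
import pickle,sys
def draw(im,c,P,yaw,x0,y0,w,h,k):
    th=np.linspace(0,2*np.pi,60)
    o=cv2.resize(im[y0:y0+h,x0:x0+w],None,fx=k,fy=k,interpolation=cv2.INTER_CUBIC)
    R=neckR(yaw)
    for r,z,col in((.019,0,(0,0,255)),(.049,-.048,(0,255,0))):
        X=P+(R@np.c_[r*np.cos(th),r*np.sin(th),z+0*th].T).T
        for u in proj(c,X): cv2.circle(o,tuple(int(v) for v in ((u+.5-[x0,y0])*k)),1,col,-1)
    for a,col in((40,(255,0,0)),(160,(255,255,0)),(280,(255,0,255))):
        a=np.radians(a);X=P+R@np.array([.044*np.cos(a),.044*np.sin(a),-.045])
        u=proj(c,X)[0]; cv2.circle(o,tuple(int(v) for v in ((u+.5-[x0,y0])*k)),5,col,1)
    return o
E
python3 - <<'E'
from ov import *
im=cv2.imread("pics/w1.png");c=pickle.load(open("w1.pkl","rb"))
a=draw(im,c,np.array([.569,.107,.18]),np.radians(-8),190,250,110,110,4)
b=draw(im,c,np.array([.5715,.1065,.18]),np.radians(-9),190,250,110,110,4)
cv2.imwrite("pics/fit2.png",cv2.resize(np.hstack([a,b]),None,fx=.9,fy=.9))
E
```

```text
(no output)
```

View pics/fit2.png

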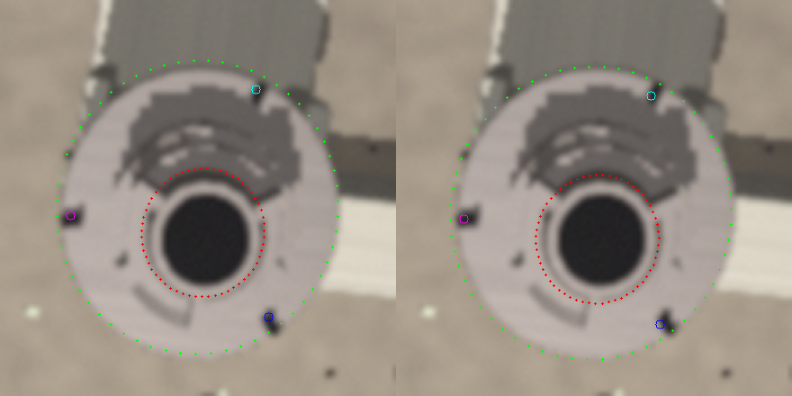

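```bash
python3 - <<'E'
from bench import ctrl
from h import *
p,R=pose(ctrl.get_obs())
a=np.radians(-5)
plan(p,R,np.array([.468,-.138,.17]),toolR(np.array([0,0,1.]),np.array([np.cos(a),np.sin(a),0])),1)
E
```

```text
-0.5 0.39 -0.13 0 0.07 0 1; -0.5 0.39 -0.14 0 0.07 0 1; -0.49 0.39 -0.14 0.01 0.07 0 1; -0.49 0.39 -0.15 0 0.06 0 1; -0.49 0.39 -0.15 0.01 0.07 -0.01 1
-0.49 0.39 -0.15 0 0.06 0 1; -0.49 0.39 -0.16 0.01 0.07 -0.01 1; -0.49 0.39 -0.16 0 0.06 0 1; -0.49 0.38 -0.16 0.01 0.07 -0.01 1; -0.5 0.39 -0.17 0 0.06 0 1
resid 0.0002 0.0007
```

Request:
{"api": "apply_moves", "payload": {"plan": "-0.5 0.39 -0.13 0 0.07 0 1; -0.5 0.39 -0.14 0 0.07 0 1; -0.49 0.39 -0.14 0 0.07 0 1; -0.49 0.39 -0.15 0 0.07 0 1; -0.49 0.39 -0.15 0 0.07 0 1"}}

```text
time_s: 2.2
eef_pos: [0.432, -0.0055, 0.2627]
eef_rot: [-0.512, 0.512, 0.488, -0.488]
wrist_force: [1.0, 0.3, -0.1]
opening: 1.0
```

Request:
{"api": "apply_moves", "payload": {"plan": "-0.49 0.39 -0.15 0 0.07 0 1; -0.49 0.39 -0.16 0 0.07 0 1; -0.49 0.39 -0.16 0 0.07 0 1; -0.49 0.39 -0.16 0 0.07 0 1; -0.5 0.39 -0.17 0 0.07 0 1"}}

```text
time_s: 2.7
eef_pos: [0.4641, -0.1307, 0.1651]
eef_rot: [-0.522, 0.522, 0.477, -0.477]
wrist_force: [-0.1, -0.1, 0.1]
opening: 1.0
```

```bash
cat > look.py <<'E'
import sys
from bench import ctrl
from h import *
import pickle
n=sys.argv[1]
o=ctrl.get_obs();p,R=pose(o);print(p.round(4),o['time_s'],o['q'].round(3),o['wrist_force'].round(1),o['opening'])
print("down err",R[:,1].round(4),"zdir",R[:,2].round(4))
c=ctrl.get_calibration("wrist");im=ctrl.camera("wrist")
cv2.imwrite(f"pics/{n}.png",im[:,:,::-1]);pickle.dump(c,open(f"{n}.pkl","wb"))
E
python3 look.py w2; python3 - <<'E'
from bench import ctrl
print(ctrl.recognise("wrist","lid_a_mid"))
E
```

```text
[ 0.4641 -0.1307  0.1651] 2.7 [-0.521  0.059  1.909  0.     1.173 -2.002] [-0.1 -0.1  0.1] 0.9996913043286508
down err [ 4.e-04 -1.e-04 -1.e+00] zdir [-9.959e-01  9.030e-02 -4.000e-04]
[{'point': [0.5781, -0.1573, 0.0408], 'score': 0.65}, {'point': [0.4693, -0.1339, 0.0386], 'score': 0.61}]
```

View pics/w2.png

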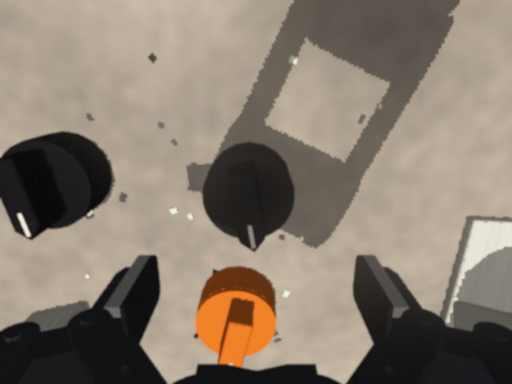

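The chosen black lid is at (249,190), with its white nose line at (252,237). The orange look-alike is at (237,315) and the other black lid at (50,180). I'll check the choice in a close, brightened crop.

```bash
cat > lidov.py <<'E'
from h import *
import pickle
def lidov(name,out,x,y,yaw,box,k,z0=0.):
    im=cv2.imread(f"pics/{name}.png");c=pickle.load(open(f"{name}.pkl","rb"))
    x0,y0,w,h=box
    o=cv2.resize(im[y0:y0+h,x0:x0+w],None,fx=k,fy=k,interpolation=cv2.INTER_CUBIC)
    o=np.clip(255*(o/255.)**.5,0,255).astype(np.uint8)
    th=np.linspace(0,2*np.pi,72)
    def dr(X,col):
        for u in proj(c,X): cv2.circle(o,tuple(int(v) for v in ((u+.5-[x0,y0])*k)),1,col,-1)
    O=np.array([x,y,z0])
    for z,col in((0,(0,0,255)),(.041,(0,255,0))): dr(O+np.c_[.037*np.cos(th),.037*np.sin(th),z+0*th],col)
    ca,sa=np.cos(yaw),np.sin(yaw); M=np.array([[ca,-sa,0],[sa,ca,0],[0,0,1]])
    L=np.linspace(-.03,.03,40)
    for s in(-.01,.01): dr(O+np.c_[L,0*L+s,0*L+.075]@M.T,(255,255,0))
    dr(O+np.c_[L,0*L,0*L+.075]@M.T,(255,0,255))
    cv2.imwrite(out,o)
E
python3 - <<'E'
from lidov import *
lidov("w2","pics/lo1.png",.471,-.139,np.radians(-5),(190,130,120,130),5)
E
```

```text
(no output)
```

View pics/lo1.png

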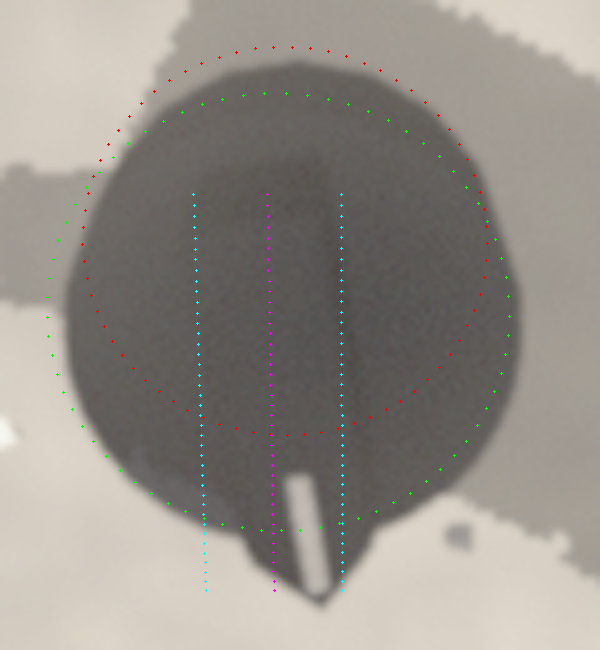

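```bash
python3 - <<'E'
from lidov import *
lidov("w2","pics/lo2.png",.474,-.1365,np.radians(2.5),(190,130,120,130),5)
E
```

```text
(no output)
```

View pics/lo2.png

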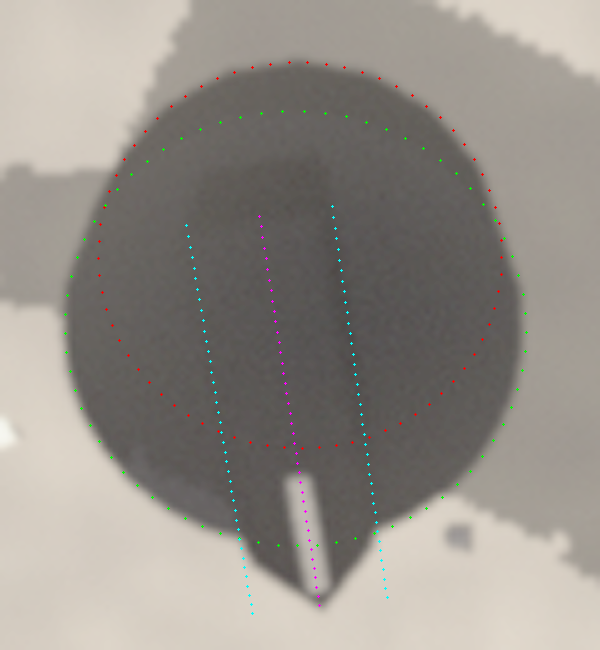

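```bash
cat > go.py <<'E'
import sys
from bench import ctrl
from h import *
# usage: go.py x y z yawdeg claw [n]
x,y,z,yaw,cl=map(float,sys.argv[1:6]); n=int(sys.argv[6]) if len(sys.argv)>6 else None
o=ctrl.get_obs();p,R=pose(o);a=np.radians(yaw)
print(p.round(4),R[:,1].round(3),o['time_s'],o['dq'].round(2))
plan(p,R,np.array([x,y,z]),toolR(np.array([0,0,1.]),np.array([np.cos(a),np.sin(a),0])),cl,n)
E
python3 go.py .473 -.1365 .055 2.5 1
```

```text
[ 0.463  -0.1315  0.1633] [-0.004  0.001 -1.   ] 2.8 [ 0.04 -0.05  0.    0.02  0.06  0.03]
-0.02 0.43 -0.04 -0.01 -0.23 0 1; -0.02 0.43 -0.04 0 -0.23 0 1; -0.02 0.44 -0.04 -0.01 -0.23 0 1; -0.02 0.43 -0.04 0 -0.22 0 1; -0.01 0.44 -0.05 -0.01 -0.23 0.01 1
resid 0.0003 0.0003
```

Request:
{"api": "apply_moves", "payload": {"plan": "-0.02 0.38 -0.04 0 -0.23 0 1; -0.02 0.38 -0.04 0 -0.23 0 1; -0.02 0.38 -0.04 0 -0.23 0 1; -0.02 0.38 -0.04 0 -0.23 0 1; -0.01 0.1 -0.05 0 -0.23 0 1"}}

```text
time_s: 3.3
eef_pos: [0.4731, -0.1335, 0.0834]
eef_rot: [0.488, -0.486, -0.512, 0.513]
wrist_force: [-0.1, 0.8, -0.1]
opening: 0.997
```

```bash
python3 go.py .473 -.1365 .055 2.5 1
```

```text
[ 0.4731 -0.1335  0.0834] [-0.003  0.002 -1.   ] 3.3 [ 0.02  0.11 -0.07  0.   -0.07 -0.26]
-0.01 0.11 0 0 0.01 0 1; -0.01 0.11 0 -0.01 0.01 0 1; -0.01 0.12 0 0 0.01 0.01 1; -0.02 0.11 0 -0.01 0.01 0 1; -0.01 0.12 0 0 0.01 0.01 1
resid 0.0002 0.0006
```

Request:
{"api": "apply_moves", "payload": {"plan": "-0.02 0.18 0 0 0 0 1; -0.02 0.18 0 0 0 0 1; -0.02 0.15 0 0 0 0 1; 0 0 0 0 0 0 1; 0 0 0 0 0 0 1"}}

```text
time_s: 3.8
eef_pos: [0.4743, -0.1378, 0.0594]
eef_rot: [-0.488, 0.488, 0.512, -0.512]
wrist_force: [0.3, -0.1, -0.3]
opening: 1.001
```

```bash
python3 go.py .473 -.1365 .055 2.5 1;python3 look.py w3;  python3 - <<'E'
from lidov import *
lidov("w3","pics/lo3.png",.473,-.1365,np.radians(2.5),(130,120,250,200),3)
E
```

```text
[ 0.4743 -0.1378  0.0594] [-0.  0. -1.] 3.8 [ 0.   -0.01 -0.   -0.   -0.   -0.  ]
0.01 0.02 0.01 0 0.01 0 1; 0 0.02 0 0 0.01 0 1; 0.01 0.02 0.01 0 0 0 1; 0 0.01 0 0 0.01 0 1; 0.01 0.02 0.01 0 0 0 1
resid 0.0003 0.0006
[ 0.4743 -0.1378  0.0594] 3.8 [-0.524  0.258  1.936  0.     0.947 -2.142] [ 0.3 -0.1 -0.3] 1.0012277982334388
down err [-0.e+00  1.e-04 -1.e+00] zdir [-0.9989 -0.0478  0.    ]
```

View pics/lo3.png

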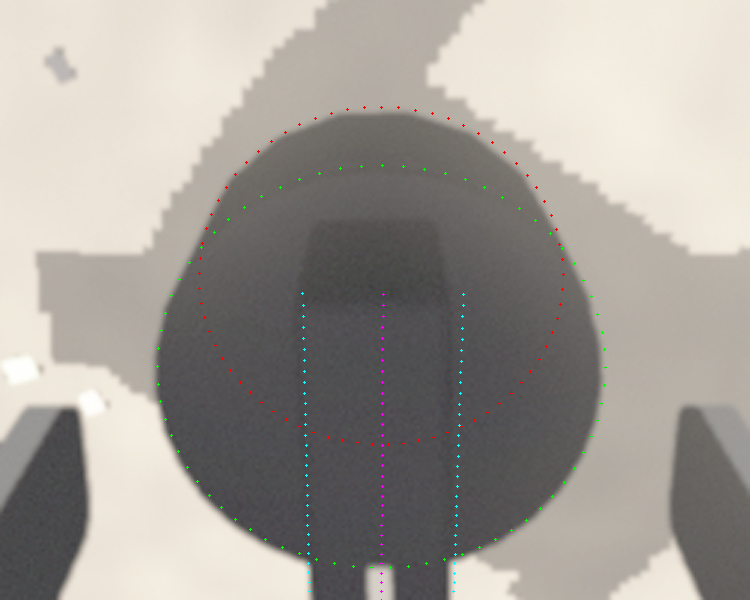

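Request:
{"api": "apply_moves", "payload": {"plan": "0.02 0.06 0 0 0 0 0.9; 0 0 0 0 0 0 0; 0 0 0 0 0 0 0; 0 0 0 0 0 0 0; 0 0 0 0 0 0 0"}}

```text
time_s: 4.35
eef_pos: [0.4743, -0.1368, 0.0565]
eef_rot: [0.488, -0.488, -0.512, 0.512]
wrist_force: [-4.2, 3.6, 19.6]
opening: 0.226
```

Request:
{"api": "apply_moves", "payload": {"plan": "0 0 0 0 0 0 0; 0 0 0 0 0 0 0; 0 -0.1 0 0 0 0 0; 0 -0.2 0 0 0 0 0; 0 -0.4 0 0 0 0 0"}}

```text
time_s: 4.85
eef_pos: [0.473, -0.1361, 0.0907]
eef_rot: [0.489, -0.487, -0.512, 0.512]
wrist_force: [-0.2, 0.4, -1.2]
opening: 0.226
```

```bash
cat > neck.py <<'E'
# usage: neck.py h_mid(mm above rim) noseDeg claw [n] [x y via z yaw ...]
import sys
from bench import ctrl
from h import *
N=np.array([.572,.107,.18]);YAW=np.radians(-8);R_N=neckR(YAW);OFF=.019
try:
    import json; j=json.load(open("neck.json")); N=np.array(j['N']); OFF=j['off']; R_N=neckR(np.radians(j['yaw']))
except Exception: pass
def target(h,ang,dx=0,dy=0,flip=False):
    a=np.radians(ang); z=R_N[:,2]; nose=R_N@np.array([np.cos(a),np.sin(a),0])
    return N+z*(h/1000+OFF)+R_N@np.array([dx,dy,0])/1000,toolR(z,nose,flip)
def report(o):
    p,R=pose(o); l=R_N.T@(p+R[:,1]*OFF-N)*1000
    n=R_N.T@(-R[:,2]); ax=np.degrees(np.arccos(np.clip(-R[:,1]@R_N[:,2],-1,1)))
    print("lid mid in neck mm",l.round(1),"nose deg",np.degrees(np.arctan2(n[1],n[0])).round(1),"axis err",ax.round(2),
      "F(neck)",(R_N.T@o['wrist_force']).round(1),"T(neck)",(R_N.T@o['torque']).round(2),"t",o['time_s'],"open",round(o['opening'],3),"dq",np.abs(o['dq']).max().round(2))
if __name__=="__main__":
    o=ctrl.get_obs();report(o)
    if len(sys.argv)>2:
        h,a,cl=map(float,sys.argv[1:4]);n=int(sys.argv[4]) if len(sys.argv)>4 else None
        dx,dy=(map(float,sys.argv[5:7]) if len(sys.argv)>6 else (0,0))
        p,R=pose(o);tp,tR=target(h,a,dx,dy);print("target",tp.round(4));plan(p,R,tp,tR,cl,n)
E
python3 go.py .44 -.08 .25 2.5 0 5
python3 - <<'E'
from neck import *
p=np.array([.44,-.08,.25]);R=toolR(np.array([0,0,1.]),np.array([1,.044,0]))
tp,tR=target(75,40);print(tp);plan(p,R,tp,tR,0)
E
```

```text
[ 0.473  -0.1361  0.0907] [-0.003  0.002 -1.   ] 4.85 [ 0.   -0.38 -0.09  0.    0.45  0.  ]
0.23 -0.64 0.12 0 0.01 0 0; 0.23 -0.64 0.12 -0.01 0.01 0 0; 0.23 -0.63 0.12 0 0.01 0.01 0; 0.23 -0.64 0.13 -0.01 0 0 0; 0.24 -0.63 0.12 0 0.01 0.01 0
resid 0.0003 0.0008
[0.52829915 0.11314175 0.26299707]
0.38 -0.03 -0.19 -0.37 -0.42 0.18 0; 0.37 -0.02 -0.21 -0.37 -0.42 0.18 0; 0.35 -0.02 -0.23 -0.37 -0.42 0.17 0; 0.34 -0.02 -0.25 -0.37 -0.42 0.18 0; 0.33 -0.02 -0.27 -0.37 -0.42 0.17 0
0.32 -0.01 -0.29 -0.37 -0.42 0.18 0; 0.3 0 -0.3 -0.38 -0.42 0.18 0; 0.28 0.01 -0.32 -0.38 -0.42 0.17 0; 0.27 0.01 -0.33 -0.37 -0.42 0.18 0; 0.25 0.02 -0.34 -0.38 -0.42 0.17 0
resid 0.0003 0.0006
```

Request:
{"api": "apply_moves", "payload": {"plan": "0.23 -0.64 0.12 0 0 0 0; 0.23 -0.64 0.12 0 0 0 0; 0.23 -0.63 0.12 0 0 0 0; 0.23 -0.64 0.13 0 0 0 0; 0.24 -0.63 0.12 0 0 0 0"}}

```text
time_s: 5.35
eef_pos: [0.4403, -0.0797, 0.2522]
eef_rot: [-0.488, 0.488, 0.512, -0.512]
wrist_force: [1.2, -0.5, -1.8]
opening: 0.225
```

Request:
{"api": "apply_moves", "payload": {"plan": "0.38 -0.03 -0.19 -0.37 -0.42 0.18 0; 0.37 -0.02 -0.21 -0.37 -0.42 0.18 0; 0.35 -0.02 -0.23 -0.37 -0.42 0.17 0; 0.34 -0.02 -0.25 -0.37 -0.42 0.18 0; 0.33 -0.02 -0.27 -0.37 -0.42 0.17 0"}}

```text
time_s: 5.85
eef_pos: [0.4842, 0.0172, 0.2575]
eef_rot: [-0.334, 0.497, 0.597, -0.534]
wrist_force: [0.7, -0.8, -1.7]
opening: 0.221
```

```bash
python3 neck.py 75 40 0 5
```

```text
lid mid in neck mm [ -33.9 -101.8   85. ] nose deg 26.4 axis err 14.05 F(neck) [-0.1 -0.7 -1.8] T(neck) [ 0.01  0.15 -0.06] t 5.85 open 0.221 dq 0.5
target [0.5283 0.1131 0.263 ]
0.31 0 -0.29 -0.37 -0.41 0.18 0; 0.3 0 -0.3 -0.37 -0.41 0.18 0; 0.28 0.01 -0.31 -0.37 -0.41 0.17 0; 0.27 0.02 -0.33 -0.37 -0.41 0.18 0; 0.25 0.02 -0.34 -0.37 -0.41 0.17 0
resid 0.0002 0.0004
```

Request:
{"api": "apply_moves", "payload": {"plan": "0.31 0 -0.29 -0.37 -0.41 0.18 0; 0.3 0 -0.3 -0.37 -0.41 0.18 0; 0.28 0 -0.31 -0.37 -0.41 0.17 0; 0.27 0 -0.33 -0.37 -0.41 0.18 0; 0.25 0 -0.34 -0.37 -0.41 0.17 0"}}

```text
time_s: 6.35
eef_pos: [0.5273, 0.1134, 0.2652]
eef_rot: [-0.173, 0.492, 0.662, -0.539]
wrist_force: [-0.0, -0.9, -2.0]
opening: 0.222
```

```bash
python3 neck.py 60 40 0 5; python3 look.py w4
```

```text
lid mid in neck mm [ 0.1  0.1 77.4] nose deg 40.0 axis err 0.05 F(neck) [-0.9 -0.9 -1.8] T(neck) [-0.    0.39  0.04] t 6.35 open 0.222 dq 0.54
target [0.5353 0.1122 0.2498]
0 0.07 0 0 0 0 0; 0 0.07 0 0 0 0 0; 0 0.07 0 0 0 0 0; 0 0.07 0 0 0 0 0; 0 0.07 0 0 0 0.01 0
resid 0.0001 0.0005
[0.5273 0.1134 0.2652] 6.35 [ 0.04  -0.207  2.017 -0.111  0.853 -2.037] [-0.  -0.9 -2. ] 0.22210037426771656
down err [ 0.4642 -0.0648 -0.8833] zdir [-0.7593 -0.5425 -0.3592]
```

View pics/w4.png

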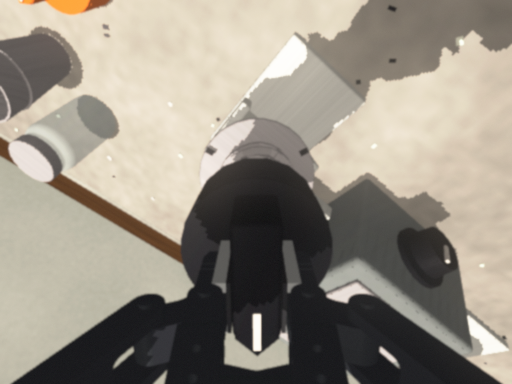

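Request:
{"api": "apply_moves", "payload": {"plan": "0 0.25 0 0 0 0 0; 0 0.25 0 0 0 0 0; 0 0.2 0 0 0 0 0; 0 0.15 0 0 0 0 0; 0 0.1 0 0 0 0 0"}}

```text
time_s: 6.9
eef_pos: [0.5495, 0.1084, 0.2212]
eef_rot: [-0.175, 0.492, 0.66, -0.539]
wrist_force: [0.0, -0.2, -0.7]
opening: 0.225
```

```bash
python3 neck.py 9 40 0 5
```

```text
lid mid in neck mm [-0.5 -1.7 27.9] nose deg 39.8 axis err 0.27 F(neck) [-0.3 -0.1 -0.7] T(neck) [ 0.01  0.37 -0.01] t 6.9 open 0.225 dq 0.1
target [0.559  0.1088 0.2047]
0 0.08 -0.01 -0.01 0 0 0; 0 0.07 0 -0.01 -0.01 0 0; 0.01 0.08 -0.01 -0.01 0 0.01 0; 0 0.07 0 0 -0.01 0 0; 0.01 0.08 -0.01 -0.01 0 0.01 0
resid 0.0001 0.0009
```

Request:
{"api": "apply_moves", "payload": {"plan": "0.02 0.08 -0.02 0 0 0 0; 0.01 0.08 -0.02 0 0 0 0; 0.01 0.08 -0.01 0 0 0 0; 0 0.07 0 0 0 0 0; 0 0.05 0 0 0 0 0"}}

```text
time_s: 7.4
eef_pos: [0.5589, 0.1109, 0.2069]
eef_rot: [-0.174, 0.492, 0.661, -0.539]
wrist_force: [-1.8, -3.4, 0.1]
opening: 0.222
```

```bash
python3 neck.py 9 40 0 5
```

```text
lid mid in neck mm [ 0.6  2.  11.1] nose deg 39.9 axis err 0.16 F(neck) [-1.1 -3.6  0.7] T(neck) [-0.73  0.62  0.04] t 7.4 open 0.222 dq 0.05
target [0.559  0.1088 0.2047]
0 0.01 0.01 0 0 0 0; -0.01 0.01 0.01 -0.01 0 0 0; 0 0.01 0.01 0 0 0 0; -0.01 0.01 0 -0.01 -0.01 0 0; 0 0 0.01 0 0 0.01 0
resid 0.0003 0.0005
```

Request:
{"api": "apply_moves", "payload": {"plan": "-0.01 0 0.02 0 0 0 0; -0.01 0.03 0.01 0 0 0 0; 0 0.03 0 0 0 0 0; 0 0.02 0 0 0 0 0; 0 0 0 0 0 0 0"}}

```text
time_s: 7.9
eef_pos: [0.5597, 0.1098, 0.2058]
eef_rot: [-0.174, 0.492, 0.661, -0.539]
wrist_force: [-23.4, 0.4, 23.2]
opening: 0.225
```

```bash
python3 neck.py 9 40 0 5
```

```text
lid mid in neck mm [0.9 1.1 9.7] nose deg 39.9 axis err 0.1 F(neck) [-9.6 -2.9 31.3] T(neck) [-0.61  2.14 -0.04] t 7.9 open 0.225 dq 0.0
target [0.559  0.1088 0.2047]
0 0 0.01 0 0 0 0; 0 0 0 0 0 0 0; 0 0 0.01 0 0 0 0; 0 0.01 0 -0.01 -0.01 0.01 0; 0 0 0.01 0 0 0 0
resid 0.0003 0.0001
```

Request:
{"api": "apply_moves", "payload": {"plan": "0.01 -0.03 0.01 0 0.3 0 0; 0 0 0 0 0.7 0 0; 0 0 0 0 0.8 0 0; 0 0 0 0 0.8 0 0; 0 0 0 0 0.7 0 0"}}

```text
time_s: 8.4
eef_pos: [0.5598, 0.1095, 0.2062]
eef_rot: [-0.301, 0.59, 0.614, -0.43]
wrist_force: [-4.8, -2.6, 5.6]
opening: 0.226
```

```bash
python3 neck.py 9 10 0 5
```

```text
lid mid in neck mm [1.3 0.8 9.9] nose deg 17.0 axis err 0.06 F(neck) [-1.2 -3.3  7. ] T(neck) [-0.69  0.6   0.24] t 8.4 open 0.226 dq 0.82
target [0.559  0.1088 0.2047]
0 0 0.01 0 0.2 0 0; 0 0 0 0 0.21 0 0; 0 0.01 0.01 0 0.2 0 0; 0 0 0 0 0.21 0 0; -0.01 0.01 0.01 0.01 0.2 0 0
resid 0.0001 0.0003
```

Request:
{"api": "apply_moves", "payload": {"plan": "0 0 0 0 0.3 0 0; 0 0 0 0 0.4 0 0; 0 0.02 0 0 0.4 0 0; 0 0.02 0 0 0.4 0 0; 0 0.01 0 0 0.3 0 0"}}

```text
time_s: 8.9
eef_pos: [0.5596, 0.1088, 0.2054]
eef_rot: [-0.363, 0.632, 0.578, -0.368]
wrist_force: [-33.6, -4.3, 34.1]
opening: 0.222
```

```bash
python3 neck.py 9 10 0 5
```

```text
lid mid in neck mm [ 0.8 -0.   9.3] nose deg 5.2 axis err 0.19 F(neck) [-12.8  -8.9  45.4] T(neck) [-1.74  2.52  2.98] t 8.9 open 0.222 dq 0.33
target [0.559  0.1088 0.2047]
0 0 0 0 -0.14 -0.01 0; 0 0 0 0 -0.14 0 0; 0 0 0.01 0 -0.14 -0.01 0; 0 0 0 0 -0.14 0 0; 0 0.01 0.01 -0.01 -0.14 -0.01 0
resid 0.0003 0.0005
```

Request:
{"api": "apply_moves", "payload": {"plan": "0 -0.03 0.01 0 0 0 0; 0 0 0 0 0 0 0; 0 0 0 0 0.2 0 0; 0 0 0 0 0.2 0 0; 0 0 0 0 0 0 0"}}

```text
time_s: 9.4
eef_pos: [0.5592, 0.1088, 0.2055]
eef_rot: [-0.374, 0.64, 0.571, -0.354]
wrist_force: [-12.2, -3.4, 13.7]
opening: 0.226
```

```bash
python3 neck.py; python3 look.py w5; python3 - <<'E'
import cv2
from bench import ctrl
cv2.imwrite("pics/s5.png",cv2.resize(ctrl.camera("scene")[180:240,240:330,::-1],None,fx=6,fy=6,interpolation=2))
E
```

```text
lid mid in neck mm [ 0.6 -0.   9.6] nose deg 2.8 axis err 0.21 F(neck) [-3.8 -5.1 17.6] T(neck) [-1.23  1.01  4.02] t 9.4 open 0.226 dq 0.02
[0.5592 0.1088 0.2055] 9.4 [ 0.029 -0.056  2.014 -0.128  0.704 -1.372] [-12.2  -3.4  13.7] 0.22596851469233858
down err [ 0.4653 -0.069  -0.8825] zdir [-0.8797  0.0751 -0.4696]
```

View pics/w5.png

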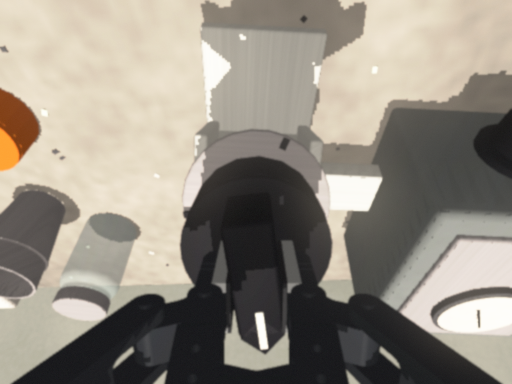

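View pics/s5.png

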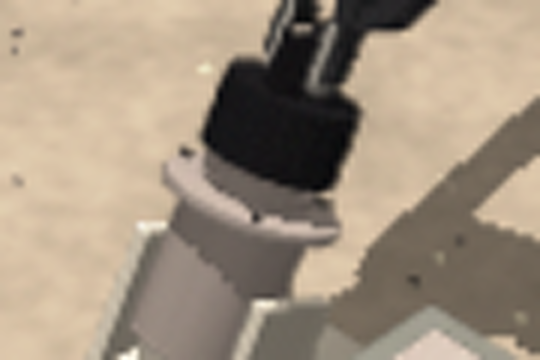

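The white line is tilted about 9° in the grip at (258,313)–(265,350), the lid is still high, and the torque is 4 N·m. So it jammed at about 28°: this is the wrong lid. I'll turn it back to the entry.

Request:
{"api": "apply_moves", "payload": {"plan": "0 -0.02 0 0 -0.6 0 0; 0 0 0 0 -0.9 0 0; 0 0 0 0 -0.9 0 0; 0 0 0 0 -0.9 0 0; 0 0 0 0 -0.9 0 0"}}

```text
time_s: 10.0
eef_pos: [0.5591, 0.1096, 0.2058]
eef_rot: [-0.223, 0.532, 0.646, -0.499]
wrist_force: [-5.2, -0.6, 6.1]
opening: 0.223
```

Request:
{"api": "apply_moves", "payload": {"plan": "0 0 0 0 -0.3 0 0; 0 0 0 0 0 0 0; 0 0 0 0 0 0 0; 0 0 0 0 0 0 0; 0 0 0 0 0 0 0"}}

```text
time_s: 10.5
eef_pos: [0.5592, 0.1096, 0.2058]
eef_rot: [-0.213, 0.524, 0.65, -0.508]
wrist_force: [-4.7, -0.6, 5.9]
opening: 0.222
```

```bash
python3 neck.py; python3 look.py w6
```

```text
lid mid in neck mm [0.6 0.8 9.9] nose deg 33.0 axis err 0.04 F(neck) [-1.2 -1.3  7.3] T(neck) [-0.37  0.45  0.05] t 10.5 open 0.222 dq 0.0
[0.5592 0.1096 0.2058] 10.5 [ 0.028 -0.057  2.014 -0.122  0.704 -1.906] [-4.7 -0.6  5.9] 0.22169926257940484
down err [ 0.4654 -0.0653 -0.8827] zdir [-0.8086 -0.4368 -0.3941]
```

View pics/w6.png

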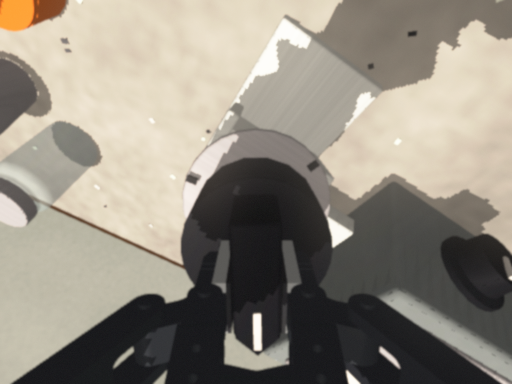

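The white line at (257,313)–(258,350) is straight in the grip again, so the nose is at 33°. I'll turn the last 7° and lift.

Request:
{"api": "apply_moves", "payload": {"plan": "0 0 0 0 -0.6 0 0; 0 0 0 0 -0.4 0 0; 0 0 0 0 0 0 0; 0 -0.1 0 0 0 0 0; 0 -0.15 0 0 0 0 0"}}

```text
time_s: 11.05
eef_pos: [0.5521, 0.1104, 0.2151]
eef_rot: [-0.175, 0.492, 0.661, -0.539]
wrist_force: [0.5, -0.6, -1.9]
opening: 0.221
```

```bash
python3 neck.py
```

```text
lid mid in neck mm [-1.4  0.6 21.5] nose deg 39.9 axis err 0.18 F(neck) [-0.4 -0.6 -2. ] T(neck) [-0.    0.37 -0.  ] t 11.05 open 0.221 dq 0.18
```

Request:
{"api": "apply_moves", "payload": {"plan": "0 -0.25 0 0 0 0 0; 0 -0.3 0 0 0 0 0; 0 -0.3 0 0 0 0 0; 0 -0.3 0 0 0 0 0; 0 -0.2 0 0 0 0 0"}}

```text
time_s: 11.55
eef_pos: [0.521, 0.115, 0.2768]
eef_rot: [-0.174, 0.493, 0.661, -0.538]
wrist_force: [-0.1, -0.1, -1.6]
opening: 0.226
```

```bash
python3 neck.py; python3 go.py .45 -.12 .12 2.5 0
```

```text
lid mid in neck mm [-0.1  0.8 90.7] nose deg 39.9 axis err 0.03 F(neck) [-0.8 -0.1 -1.4] T(neck) [0.08 0.29 0.02] t 11.55 open 0.226 dq 0.21
[0.521  0.115  0.2768] [ 0.465 -0.065 -0.883] 11.55 [ 0.02 -0.19 -0.01  0.01  0.21 -0.01]
-0.24 0.24 0.48 0.37 0.42 -0.17 0; -0.26 0.26 0.45 0.37 0.42 -0.18 0; -0.29 0.27 0.43 0.37 0.42 -0.17 0; -0.32 0.28 0.4 0.37 0.42 -0.18 0; -0.34 0.29 0.37 0.37 0.42 -0.17 0
-0.37 0.3 0.34 0.37 0.42 -0.17 0; -0.39 0.31 0.3 0.38 0.42 -0.18 0; -0.41 0.31 0.27 0.38 0.42 -0.17 0; -0.43 0.32 0.23 0.37 0.41 -0.18 0; -0.44 0.31 0.2 0.38 0.42 -0.17 0
resid 0.0002 0.0008
```

Request:
{"api": "apply_moves", "payload": {"plan": "-0.24 0.2 0.48 0.37 0.42 -0.17 0; -0.26 0.24 0.45 0.37 0.42 -0.18 0; -0.29 0.27 0.43 0.37 0.42 -0.17 0; -0.32 0.28 0.4 0.37 0.42 -0.18 0; -0.34 0.29 0.37 0.37 0.42 -0.17 0"}}

```text
time_s: 12.05
eef_pos: [0.4834, -0.0035, 0.1994]
eef_rot: [-0.338, 0.499, 0.595, -0.532]
wrist_force: [0.5, -1.3, -1.5]
opening: 0.225
```

Request:
{"api": "apply_moves", "payload": {"plan": "-0.37 0.3 0.34 0.37 0.42 -0.17 0; -0.39 0.31 0.3 0.38 0.42 -0.18 0; -0.41 0.31 0.27 0.38 0.42 -0.17 0; -0.43 0.32 0.23 0.37 0.41 -0.18 0; -0.44 0.31 0.2 0.38 0.42 -0.17 0"}}

```text
time_s: 12.55
eef_pos: [0.4484, -0.121, 0.121]
eef_rot: [0.49, -0.489, -0.509, 0.511]
wrist_force: [0.6, 0.9, -2.4]
opening: 0.226
```

```bash
python3 go.py .45 -.12 .06 2.5 0 5
```

```text
[ 0.4484 -0.121   0.121 ] [-0.003 -0.001 -1.   ] 12.55 [-0.49  0.56 -0.24 -0.07  0.17  0.05]
0 0.24 -0.01 -0.01 0 0 0; 0 0.25 -0.01 0 0 0 0; 0.01 0.24 -0.01 -0.01 -0.01 0 0; 0 0.25 0 0 0 0 0; 0.01 0.24 0 -0.01 -0.01 0 0
resid 0.0003 0.0008
```

Request:
{"api": "apply_moves", "payload": {"plan": "0 0.3 0 0 0 0 0; 0 0.3 0 0 0 0 0; 0 0.3 0 0 0 0 0; 0 0.2 0 0 0 0 0; 0 0.05 0 0 0 0 0"}}

```text
time_s: 13.05
eef_pos: [0.4477, -0.1196, 0.0627]
eef_rot: [0.49, -0.488, -0.51, 0.512]
wrist_force: [-0.8, 0.1, -1.1]
opening: 0.224
```

```bash
python3 go.py .45 -.12 .058 2.5 0 5
```

```text
[ 0.4477 -0.1196  0.0627] [-0.004 -0.    -1.   ] 13.05 [ 0.    0.03 -0.    0.   -0.04 -0.  ]
0 0.02 -0.01 -0.01 0 0 0; 0 0.02 -0.01 -0.01 0 0 0; 0 0.02 -0.01 0 0 0 0; 0 0.02 -0.01 -0.01 0 0 0; -0.01 0.01 -0.01 0 0 0 0
resid 0.0003 0.0004
```

Request:
{"api": "apply_moves", "payload": {"plan": "0 0.06 0 0 0 0 0; 0 0.05 0 0 0 0 0; 0 0.02 0 0 0 0 0; 0 0 0 0 0 0 0; 0 0 0 0 0 0 0.4"}}

```text
time_s: 13.55
eef_pos: [0.4486, -0.1201, 0.0574]
eef_rot: [0.489, -0.489, -0.51, 0.512]
wrist_force: [-0.5, -0.6, -0.1]
opening: 0.381
```

Request:
{"api": "apply_moves", "payload": {"plan": "0 0 0 0 0 0 1; 0 0 0 0 0 0 1; 0 0 0 0 0 0 1; 0 -0.2 0 0 0 0 1; 0 -0.4 0 0 0 0 1"}}

```text
time_s: 14.05
eef_pos: [0.4471, -0.1193, 0.0865]
eef_rot: [0.491, -0.487, -0.51, 0.512]
wrist_force: [-0.2, -0.2, -0.3]
opening: 1.002
```

```bash
python3 go.py .443 -.297 .17 0 1
```

```text
[ 0.4471 -0.1193  0.0865] [-0.006  0.001 -1.   ] 14.05 [ 0.   -0.41 -0.1   0.    0.47 -0.  ]
-0.71 -0.33 0.05 -0.01 0.07 0 1; -0.71 -0.34 0.04 -0.01 0.07 0 1; -0.71 -0.33 0.04 -0.01 0.07 0 1; -0.71 -0.34 0.03 -0.01 0.08 0 1; -0.71 -0.33 0.02 -0.01 0.07 0.01 1
resid 0.0001 0.0005
```

Request:
{"api": "apply_moves", "payload": {"plan": "0 -0.9 0.05 0 0 0 1; -0.8 -0.5 0.05 0 0.1 0 1; -0.9 -0.2 0.04 0 0.1 0 1; -0.9 -0.1 0.03 0 0.1 0 1; -0.9 0 0.02 0 0.07 0 1"}}

```text
time_s: 14.55
eef_pos: [0.4438, -0.2973, 0.1745]
eef_rot: [-0.499, 0.501, 0.499, -0.501]
wrist_force: [0.7, -0.0, 0.8]
opening: 0.997
```

```bash
python3 look.py w7;  python3 - <<'E'
from lidov import *
lidov("w7","pics/lo7.png",.449,-.299,np.radians(-3),(170,110,170,150),4)
E
```

```text
[ 0.4438 -0.2973  0.1745] 14.55 [-0.811  0.161  1.774 -0.003  1.204 -2.38 ] [ 0.7 -0.   0.8] 0.9969634190878393
down err [-1.0e-04 -3.4e-03 -1.0e+00] zdir [-1.0e+00  1.1e-03  1.0e-04]
```

View pics/lo7.png

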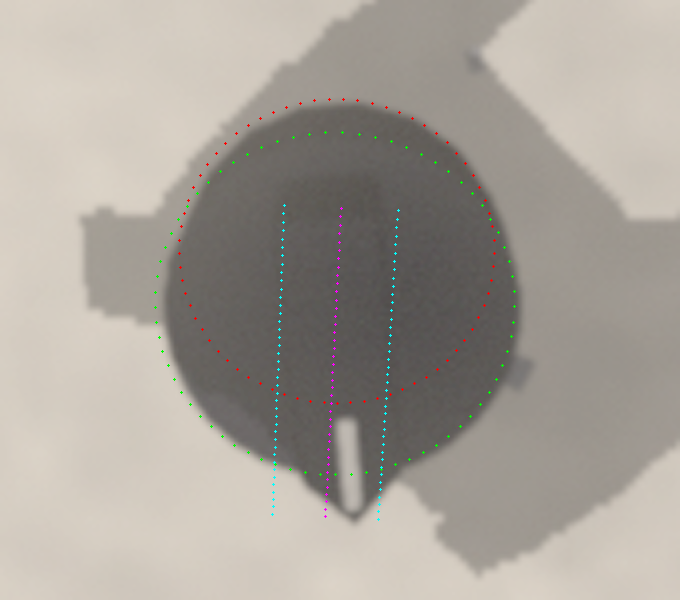

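View pics/w7.png

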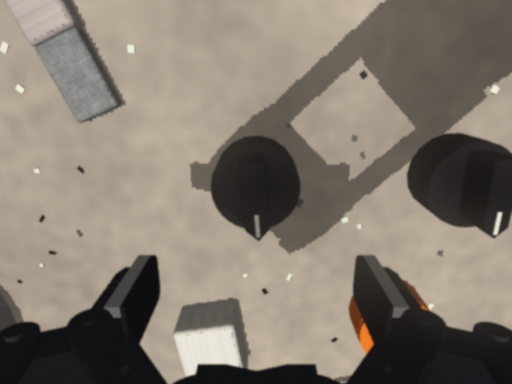

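```bash
python3 go.py .45 -.298 .06 4 1
```

```text
[ 0.4435 -0.3041  0.1746] [ 0.    -0.008 -1.   ] 14.6 [ 0.06 -0.05  0.07  0.01  0.    0.1 ]
0.03 0.46 -0.03 0 -0.12 -0.01 1; 0.03 0.46 -0.03 0 -0.13 -0.01 1; 0.02 0.46 -0.02 0 -0.12 -0.02 1; 0.03 0.46 -0.03 0 -0.13 -0.01 1; 0.02 0.45 -0.02 0 -0.12 -0.02 1
resid 0.0001 0.0003
```

Request:
{"api": "apply_moves", "payload": {"plan": "0.03 0.4 -0.03 0 -0.12 0 1; 0.03 0.4 -0.03 0 -0.13 0 1; 0.02 0.4 -0.02 0 -0.12 0 1; 0.03 0.4 -0.03 0 -0.13 0 1; 0.02 0.3 -0.02 0 -0.12 0 1"}}

```text
time_s: 15.1
eef_pos: [0.4491, -0.288, 0.0764]
eef_rot: [0.482, -0.48, -0.517, 0.519]
wrist_force: [0.3, -0.6, -0.6]
opening: 1.001
```

```bash
python3 look.py w8;  python3 - <<'E'
from lidov import *
lidov("w8","pics/lo8.png",.4495,-.298,np.radians(4),(130,110,250,200),3)
E
python3 go.py .45 -.298 .0565 4 1
```

```text
[ 0.4491 -0.288   0.0764] 15.1 [-0.791  0.306  1.828 -0.003  1.01  -2.434] [ 0.3 -0.6 -0.6] 1.000720549269077
down err [-3.4e-03 -1.0e-04 -1.0e+00] zdir [-0.9973 -0.0738  0.0034]
[ 0.4481 -0.2868  0.0743] [-0.006  0.002 -1.   ] 15.15 [ 0.   -0.02  0.   -0.    0.07  0.02]
-0.05 0.07 0 -0.01 0.01 0 1; -0.04 0.07 -0.01 -0.01 0.01 0.01 1; -0.05 0.07 0 -0.01 0.01 0 1; -0.04 0.07 -0.01 -0.01 0 0.01 1; -0.05 0.08 0 -0.01 0.01 0 1
resid 0.0003 0.0006
```

View pics/lo8.png

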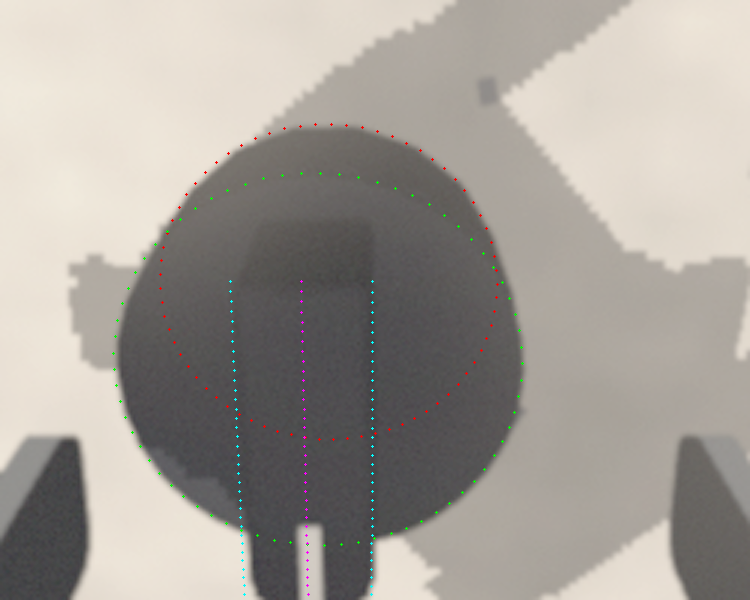

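Request:
{"api": "apply_moves", "payload": {"plan": "-0.06 0.08 -0.01 0 0 0 1; -0.06 0.1 -0.01 0 0 0 1; -0.06 0.1 0 0 0 0 1; -0.03 0.05 0 0 0 0 1; 0 0 0 0 0 0 1"}}

```text
time_s: 15.65
eef_pos: [0.4511, -0.2992, 0.0605]
eef_rot: [0.482, -0.481, -0.517, 0.519]
wrist_force: [-0.5, -0.6, -0.6]
opening: 0.999
```

```bash
python3 go.py .4495 -.2975 .0565 4 1
```

```text
[ 0.4511 -0.2992  0.0605] [-0.003 -0.001 -1.   ] 15.65 [ 0.01 -0.01  0.    0.    0.01  0.  ]
0.01 0.02 0.01 0 0.01 0 1; 0.01 0.02 0 -0.01 0 0 1; 0.01 0.01 0.01 0 0.01 0 1; 0 0.02 0 -0.01 0 0 1; 0.01 0.01 0.01 0 0.01 0 1
resid 0.0002 0.0009
```

Request:
{"api": "apply_moves", "payload": {"plan": "0.03 0.06 0.02 0 0 0 0.9; 0 0 0 0 0 0 0; 0 0 0 0 0 0 0; 0 0 0 0 0 0 0; 0 0 0 0 0 0 0"}}

```text
time_s: 16.15
eef_pos: [0.4501, -0.2976, 0.0578]
eef_rot: [0.482, -0.481, -0.517, 0.519]
wrist_force: [-0.5, -1.3, 3.8]
opening: 0.222
```

Request:
{"api": "apply_moves", "payload": {"plan": "0 0 0 0 0 0 0; 0 0 0 0 0 0 0; 0 0 0 0 0 0 0; 0 -0.2 0 0 0 0 0; 0 -0.4 0 0 0 0 0"}}

```text
time_s: 16.65
eef_pos: [0.4489, -0.2961, 0.0865]
eef_rot: [0.483, -0.479, -0.517, 0.519]
wrist_force: [-0.7, -0.6, -1.3]
opening: 0.222
```

```bash
python3 go.py .44 -.08 .25 4 0
python3 - <<'E'
from neck import *
p=np.array([.44,-.08,.25]);R=toolR(np.array([0,0,1.]),np.array([1,.07,0]))
tp,tR=target(75,40);print(tp);plan(p,R,tp,tR,0)
E
```

```text
[ 0.4489 -0.2961  0.0865] [-0.006  0.002 -1.   ] 16.65 [ 0.   -0.35 -0.09  0.    0.41 -0.  ]
0.43 -0.33 -0.01 0 0 0 0; 0.43 -0.33 -0.01 -0.01 0 0 0; 0.43 -0.32 -0.01 0 0 0 0; 0.43 -0.33 -0.01 -0.01 0 0 0; 0.44 -0.32 -0.01 0 0 0 0
0.43 -0.33 -0.02 -0.01 0.01 0 0; 0.44 -0.32 -0.01 0 0 0.01 0; 0.43 -0.33 -0.02 -0.01 0.01 0 0; 0.44 -0.32 -0.01 0 0 0.01 0; 0.43 -0.33 -0.02 -0.01 0.01 0 0
resid 0.0002 0.0006
[0.52829915 0.11314175 0.26299707]
0.37 -0.03 -0.2 -0.37 -0.4 0.18 0; 0.36 -0.02 -0.22 -0.37 -0.4 0.18 0; 0.35 -0.02 -0.24 -0.37 -0.4 0.18 0; 0.34 -0.02 -0.26 -0.37 -0.4 0.18 0; 0.33 -0.01 -0.27 -0.37 -0.4 0.18 0
0.31 -0.01 -0.29 -0.37 -0.4 0.18 0; 0.3 0 -0.31 -0.37 -0.4 0.18 0; 0.28 0.01 -0.32 -0.37 -0.4 0.18 0; 0.27 0.01 -0.33 -0.37 -0.4 0.18 0; 0.25 0.02 -0.34 -0.36 -0.39 0.18 0
resid 0.0004 0.0007
```

Request:
{"api": "apply_moves", "payload": {"plan": "0.1 -0.7 0 0 0 0 0; 0.2 -0.8 0 0 0 0 0; 0.3 -0.8 0 0 0 0 0; 0.6 -0.5 0 0 0 0 0; 0.7 -0.3 0 0 0 0 0"}}

```text
time_s: 17.15
eef_pos: [0.4441, -0.2028, 0.2458]
eef_rot: [0.481, -0.483, -0.517, 0.518]
wrist_force: [0.3, 0.2, -1.9]
opening: 0.226
```

Request:
{"api": "apply_moves", "payload": {"plan": "0.7 -0.1 0 0 0 0 0; 0.7 0 0 0 0 0 0; 0.5 0 0 0 0 0 0; 0.3 0 0 0 0 0 0; 0.2 0 0 0 0 0 0"}}

```text
time_s: 17.65
eef_pos: [0.4346, -0.0819, 0.2477]
eef_rot: [0.481, -0.481, -0.517, 0.519]
wrist_force: [1.5, 0.3, -1.8]
opening: 0.223
```

Request:
{"api": "apply_moves", "payload": {"plan": "0.37 -0.03 -0.2 -0.37 -0.4 0.18 0; 0.36 -0.02 -0.22 -0.37 -0.4 0.18 0; 0.35 -0.02 -0.24 -0.37 -0.4 0.18 0; 0.34 -0.02 -0.26 -0.37 -0.4 0.18 0; 0.33 -0.01 -0.27 -0.37 -0.4 0.18 0"}}

```text
time_s: 18.15
eef_pos: [0.4788, 0.0139, 0.2537]
eef_rot: [-0.331, 0.493, 0.599, -0.537]
wrist_force: [0.2, 0.3, -1.5]
opening: 0.219
```

```bash
echo '{"N":[0.572,0.107,0.18],"yaw":-8,"off":0.020}'>neck.json; python3 neck.py 75 40 0 5
```

```text
lid mid in neck mm [ -40.3 -105.8   82.9] nose deg 27.1 axis err 14.13 F(neck) [-0.6  0.3 -1.4] T(neck) [ 0.02  0.17 -0.02] t 18.15 open 0.219 dq 0.52
target [0.5278 0.1132 0.2639]
0.31 -0.02 -0.32 -0.37 -0.39 0.18 0; 0.3 -0.01 -0.33 -0.37 -0.39 0.18 0; 0.28 0 -0.34 -0.37 -0.39 0.18 0; 0.27 0.01 -0.36 -0.37 -0.39 0.18 0; 0.24 0.01 -0.37 -0.37 -0.39 0.18 0
resid 0.0003 0.0006
```

Request:
{"api": "apply_moves", "payload": {"plan": "0.31 -0.02 -0.32 -0.37 -0.39 0.18 0; 0.3 -0.01 -0.33 -0.37 -0.39 0.18 0; 0.28 0 -0.34 -0.37 -0.39 0.18 0; 0.27 0 -0.36 -0.37 -0.39 0.18 0; 0.24 0 -0.37 -0.37 -0.39 0.18 0"}}

```text
time_s: 18.65
eef_pos: [0.5276, 0.1133, 0.2648]
eef_rot: [-0.173, 0.492, 0.662, -0.539]
wrist_force: [-1.0, 0.6, -1.7]
opening: 0.226
```

```bash
python3 look.py w9; python3 neck.py 30 40 0 5 .5 .8
```

```text
[0.5276 0.1133 0.2648] 18.65 [ 0.04  -0.206  2.017 -0.111  0.852 -2.037] [-1.   0.6 -1.7] 0.22566003174604427
down err [ 0.4641 -0.0647 -0.8834] zdir [-0.7594 -0.5425 -0.3592]
lid mid in neck mm [ 0.3  2.2 76. ] nose deg 40.1 axis err 0.19 F(neck) [-1.5  1.7 -1.1] T(neck) [0.09 0.4  0.  ] t 18.7 open 0.222 dq 0.1
target [0.5493 0.111  0.2244]
0 0.18 0 0.01 0 0 0; -0.01 0.18 0 0 0.01 0 0; 0 0.19 0.01 0.01 0 0 0; -0.01 0.18 0 0 0.01 0.01 0; 0 0.19 0 0.01 0 0 0
resid 0.0003 0.0005
```

View pics/w9.png

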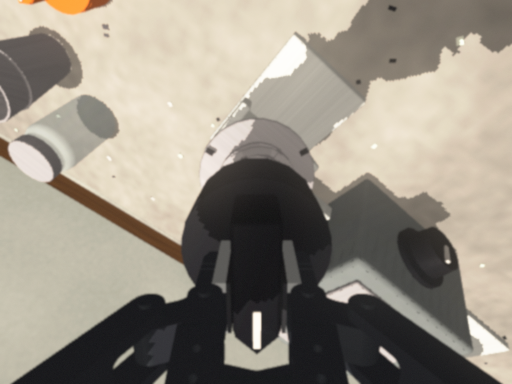

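The grip is the same as with the first lid: the nose line is straight at (257,330), and the collar ticks at (210,150) and (305,150) sit symmetrically. I'll lower it.

Request:
{"api": "apply_moves", "payload": {"plan": "0 0.25 0 0 0 0 0; -0.01 0.25 0 0 0 0 0; 0 0.2 0 0 0 0 0; -0.01 0.15 0.01 0 0 0 0; 0 0.1 0 0 0 0 0"}}

```text
time_s: 19.2
eef_pos: [0.5492, 0.1079, 0.2215]
eef_rot: [-0.175, 0.492, 0.661, -0.539]
wrist_force: [-0.3, -0.4, -1.1]
opening: 0.226
```

```bash
python3 neck.py 10 40 0 5 .3 .8
```

```text
lid mid in neck mm [-0.7 -2.3 27.3] nose deg 39.9 axis err 0.24 F(neck) [-0.8 -0.4 -0.9] T(neck) [-0.04  0.39 -0.06] t 19.2 open 0.226 dq 0.1
target [0.5584 0.1097 0.2066]
0.01 0.07 -0.01 -0.01 0 0 0; 0.01 0.07 -0.01 0 0 0.01 0; 0.01 0.07 -0.01 -0.01 -0.01 0 0; 0 0.07 -0.01 0 0 0.01 0; 0.01 0.07 -0.01 -0.01 -0.01 0 0
resid 0.0004 0.0002
```

Request:
{"api": "apply_moves", "payload": {"plan": "0.02 0.08 -0.02 0 0 0 0; 0.01 0.08 -0.01 0 0 0 0; 0.01 0.08 -0.01 0 0 0 0; 0 0.07 0 0 0 0 0; 0 0.06 0 0 0 0 0"}}

```text
time_s: 19.7
eef_pos: [0.5585, 0.1105, 0.2067]
eef_rot: [-0.174, 0.492, 0.661, -0.539]
wrist_force: [-17.8, 3.7, 25.2]
opening: 0.227
```

```bash
python3 neck.py 10 40 0 5 .3 .8
```

```text
lid mid in neck mm [ 0.2  1.6 10.1] nose deg 39.9 axis err 0.13 F(neck) [-4.2  1.2 30.8] T(neck) [0.09 0.63 0.05] t 19.7 open 0.227 dq 0.04
target [0.5584 0.1097 0.2066]
0 0 0 0 0 0 0; 0 0 0 0 0 0 0; 0 0 0 0 0 0.01 0; -0.01 0 0 0 0 0 0; 0 0 0.01 -0.01 -0.01 0.01 0
resid 0.0001 0.0005
```

Request:
{"api": "apply_moves", "payload": {"plan": "0 -0.02 0.01 0 0.3 0 0; 0 0 0 0 0.7 0 0; 0 0 0 0 0.8 0 0; 0 0 0 0 0.8 0 0; 0 0 0 0 0.8 0 0"}}

```text
time_s: 20.2
eef_pos: [0.5577, 0.1102, 0.2076]
eef_rot: [-0.306, 0.592, 0.612, -0.427]
wrist_force: [-0.6, -1.3, -2.0]
opening: 0.22
```

```bash
python3 neck.py 10 10 0 5 .3 .8
```

```text
lid mid in neck mm [ 0.   1.2 11.2] nose deg 16.3 axis err 0.11 F(neck) [-1.3 -1.4 -1.6] T(neck) [-0.1   0.36 -0.03] t 20.2 open 0.22 dq 0.95
target [0.5584 0.1097 0.2066]
0 0 0 0 0.18 0 0; 0 0.01 0 0 0.19 0 0; 0 0 0 0 0.18 0 0; 0 0.01 0 -0.01 0.19 0 0; -0.01 0 0 0 0.18 0.01 0
resid 0.0003 0.0003
```

Request:
{"api": "apply_moves", "payload": {"plan": "0 0.01 0 0 0.4 0 0; 0 0.01 0 0 0.4 0 0; 0 0 0 0 0.4 0 0; 0 0 0 0 0.4 0 0; 0 0 0 0 0 0 0"}}

```text
time_s: 20.7
eef_pos: [0.5581, 0.1101, 0.2066]
eef_rot: [-0.362, 0.629, 0.58, -0.369]
wrist_force: [-0.0, -0.7, -1.5]
opening: 0.222
```

```bash
python3 neck.py
```

```text
lid mid in neck mm [-0.1  1.2 10.2] nose deg 5.5 axis err 0.12 F(neck) [-0.7 -0.7 -1.4] T(neck) [0.05 0.31 0.04] t 20.7 open 0.222 dq 0.05
```

Torque is about zero at 34° of turn, past where the other lid jammed, so this is the right one. I'll follow the helix down.

Request:
{"api": "apply_moves", "payload": {"plan": "0 0.02 0 0 0.5 0 0; 0 0.02 0 0 0.5 0 0; 0 0.02 0 0 0.5 0 0; 0 0.02 0 0 0.5 0 0; 0 0.01 0 0 0.4 0 0"}}

```text
time_s: 21.2
eef_pos: [0.5604, 0.1097, 0.203]
eef_rot: [-0.441, 0.676, 0.522, -0.275]
wrist_force: [-1.4, -1.0, -0.5]
opening: 0.225
```

```bash
python3 neck.py
```

```text
lid mid in neck mm [0.3 1.1 5.9] nose deg -11.0 axis err 0.08 F(neck) [-1.3 -1.2  0.2] T(neck) [-0.24  0.36  0.07] t 21.2 open 0.225 dq 0.47
```

Request:
{"api": "apply_moves", "payload": {"plan": "0 0.01 0 0 0.5 0 0; 0 0.02 0 0 0.5 0 0; 0 0.02 0 0 0.5 0 0; 0 0.02 0 0 0.5 0 0; 0 0.01 0 0 0.5 0 0"}}

```text
time_s: 21.7
eef_pos: [0.5623, 0.1093, 0.1999]
eef_rot: [-0.514, 0.71, 0.451, -0.171]
wrist_force: [-9.2, -2.8, 8.7]
opening: 0.225
```

```bash
python3 neck.py
```

```text
lid mid in neck mm [0.5 0.9 2.3] nose deg -28.2 axis err 0.06 F(neck) [-3.6 -4.  11.8] T(neck) [-0.73  0.8   0.17] t 21.7 open 0.225 dq 0.59
```

Request:
{"api": "apply_moves", "payload": {"plan": "0 0 0 0 0.4 0 0; 0 0 0 0 0.5 0 0; 0 0.01 0 0 0.5 0 0; 0 0 0 0 0.4 0 0; 0 0 0 0 0.2 0 0"}}

```text
time_s: 22.2
eef_pos: [0.5624, 0.109, 0.2]
eef_rot: [-0.564, 0.725, 0.386, -0.085]
wrist_force: [-9.8, -4.0, 10.3]
opening: 0.221
```

```bash
python3 neck.py;python3 look.py w10
```

```text
lid mid in neck mm [0.8 0.6 2.3] nose deg -41.8 axis err 0.06 F(neck) [-3.2 -5.3 13.4] T(neck) [-1.09  0.86  0.46] t 22.2 open 0.221 dq 0.21
[0.5624 0.109  0.2   ] 22.2 [ 0.027 -0.04   2.011 -0.123  0.692 -0.598] [-9.8 -4.  10.3] 0.22145267395350596
down err [ 0.4641 -0.0658 -0.8833] zdir [-0.559   0.7518 -0.3497]
```

View pics/w10.png

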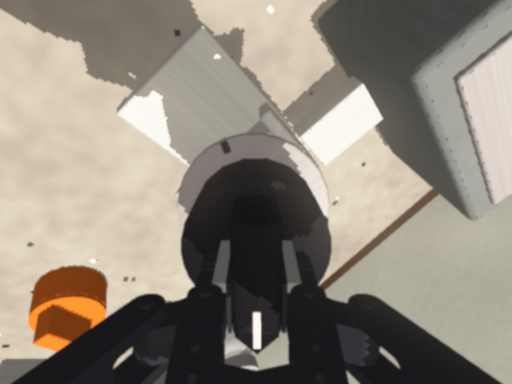

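Request:
{"api": "apply_moves", "payload": {"plan": "0 0 0 0 0.3 0 0; 0 0.01 0 0 0.3 0 0; 0 0 0 0 0 0 0; 0 0 0 0 0 0 0; 0 0 0 0 0 0 0"}}

```text
time_s: 22.75
eef_pos: [0.5622, 0.1086, 0.2]
eef_rot: [-0.576, 0.728, 0.367, -0.061]
wrist_force: [-16.1, -4.9, 16.3]
opening: 0.219
```

```bash
python3 neck.py
```

```text
lid mid in neck mm [0.6 0.2 2.3] nose deg -45.6 axis err 0.14 F(neck) [-5.9 -7.1 21.5] T(neck) [-1.58  1.35  1.62] t 22.75 open 0.219 dq 0.0
```

Stop reached: torque has risen to 1.6 N·m at nose -45°, with the axial position constant. I'll relax and release.

Request:
{"api": "apply_moves", "payload": {"plan": "0 -0.01 0 0 -0.4 0 0; 0 -0.01 0 0 0 0 0; 0 0 0 0 0 0 0; 0 0 0 0 0 0 0.5; 0 0 0 0 0 0 1"}}

```text
time_s: 23.25
eef_pos: [0.5623, 0.1097, 0.1995]
eef_rot: [-0.569, 0.725, 0.38, -0.076]
wrist_force: [-0.4, 0.3, -0.5]
opening: 0.553
```

Request:
{"api": "apply_moves", "payload": {"plan": "0 0 0 0 0 0 1; 0 0 0 0 0 0 1; 0 -0.3 0 0 0 0 1; 0 -0.7 0 0 0 0 1; 0 -0.8 0 0 0 0 1"}}

```text
time_s: 23.75
eef_pos: [0.5191, 0.1153, 0.2779]
eef_rot: [-0.57, 0.725, 0.378, -0.077]
wrist_force: [-0.2, 0.6, -0.4]
opening: 1.006
```

Request:
{"api": "apply_moves", "payload": {"plan": "0 -0.7 0 0 0 0 1; 0 -0.4 0 0 0 0 1; 0 -0.1 0 0 0 0 1; 0 0 0 0 0 0 1; 0 0 0 0 0 0 1"}}

```text
time_s: 24.25
eef_pos: [0.4922, 0.1191, 0.33]
eef_rot: [-0.57, 0.725, 0.378, -0.077]
wrist_force: [0.1, 0.1, 0.0]
opening: 1.008
```

```bash
python3 neck.py; python3 look.py w11; python3 - <<'E'
from bench import ctrl
from ov import *
S=ctrl.get_calibration("scene");s=ctrl.camera("scene")[:,:,::-1].copy();cv2.imwrite("pics/s11.png",s)
t=ctrl.camera("top")[:,:,::-1].copy();cv2.imwrite("pics/t11.png",t)
from neck import N,R_N
def lid(im,c,O,M,x0,y0,w,h,k):
    o=cv2.resize(im[y0:y0+h,x0:x0+w],None,fx=k,fy=k,interpolation=2);th=np.linspace(0,6.28,72)
    for z,col in((0,(0,0,255)),(.041,(0,255,0))):
        for u in proj(c,O+np.c_[.037*np.cos(th),.037*np.sin(th),z+0*th]@M.T): cv2.circle(o,tuple(int(v) for v in ((u+.5-[x0,y0])*k)),1,col,-1)
    return o
O=N+R_N[:,2]*(.0015-.0375)
a=lid(s,S,O,R_N,245,180,65,60,6)
c=pickle.load(open("w11.pkl","rb"));w=cv2.imread("pics/w11.png")
b=lid(w,c,O,R_N,150,90,220,220,2)
b=cv2.resize(b,(360,360))
cv2.imwrite("pics/chk.png",np.hstack([a,b]))
E
```

```text
lid mid in neck mm [ -0.9   0.9 150.3] nose deg -43.3 axis err 0.25 F(neck) [ 0.1  0.1 -0. ] T(neck) [-0.01  0.21  0.04] t 24.25 open 1.008 dq 0.01
[0.4922 0.1191 0.33  ] 24.25 [ 0.06  -0.347  1.991 -0.108  1.024 -0.582] [0.1 0.1 0. ] 1.0077317965427048
down err [ 0.4612 -0.0646 -0.8849] zdir [-0.5429  0.7683 -0.339 ]
```

View pics/chk.png

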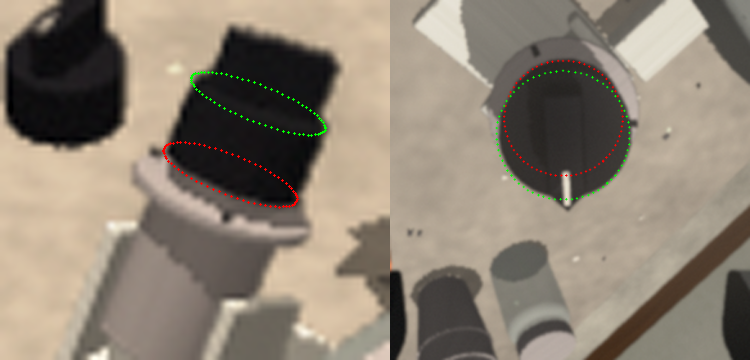

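View pics/s11.png

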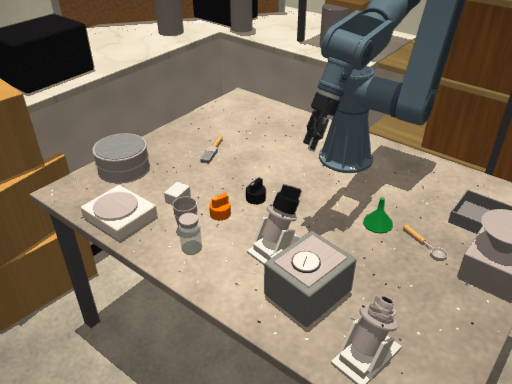

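The scene crop shows the lid at the modelled home outline: its lower edge runs along the red ring, from about (165,150) to (297,205). The other lid stands upright at scene (257,190), and the bystanders are where they started. I'm handing in.

```bash
python3 -c "
from bench import ctrl
print(ctrl.hand_in())"
```

```text
the job is handed in; nothing more can be done
None
```

One lid is now screwed home on the leaning cell and the other stands open side down on the granite. The job was handed in at about 24 s; no verdict is reported.

- **First lid (nearer the cell):** it dropped to entry level but jammed at about 28° of turn, still high, with about 4 N·m of torque. I turned it back to the entry, lifted it off and set it down near (0.45, -0.12).
- **Second lid:** it turned freely past that point and followed the thread down 8 mm. It met the stop just past the -42° end mark, where the torque rose to 1.6 N·m.

**Last checks:**
- **Seat height:** by the arm's reading the lid's mid point was 2.3 mm above the rim centre. The nominal value is 1.5 mm and the upper limit 4.5 mm.
- **Sideways:** the offset was under 1 mm by the arm's reading.
- **Camera overlay:** the scene and wrist pictures agree with the home position to within a millimetre or two.
- **Surroundings:** the other lid stood upright on the granite, the bystanders looked unmoved, and the gripper was open about 15 cm clear of the lid.

No check failed.

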